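# Swing the pouring jug to the round dish and tip out the walnuts

## Robot

A 7-joint arm with a two-finger parallel gripper is mounted at the origin on the work surface. World frame = base frame: x ahead of the robot, y to its left, z up, the work surface at z = 0. Lengths are in m, angles in rad, forces in N, time in s.
With the tool pointing down it reaches from about 0.4 to 0.85 m from the base axis. Payload 10.4 kg.
Tool frame: the origin (TCP) lies on the centre line of the jaws, within the pads' length; the fingertips stand 22 mm ahead of it and the grasp point (between the pads) lies 3 mm ahead of it; x points along the fingers, y is the direction in which the jaws open and shut, and the axes are right-handed (so a half turn about x gives the same grasp; the last joint's range is limited). The gripper opens to 87 mm and grips with 3 to 60 N. Pads are 19 mm wide; open, the fingers measure 117 mm over their backs; the gripper's body (75 mm by 190 mm) begins 51 mm behind the grasp point.
Start: joints at [1.267, 0.332, -0.065, 1.46, 0.022, 1.35, -0.088], TCP at [0.173, -0.601, 0.245] pointing down, gripper open.
Joint ranges: [-2.6, 2.6], [-0.5, 2.12], [-1.47, 1.34], [0.16, 2.42], [-1.27, 4.41], [0.06, 2.06], [-2.6, 2.6]. Speed limits (rad/s): [2.22, 2.22, 2.79, 2.79, 3.14, 3.14, 3.14].

## Interface

Orientations are given as a unit quaternion [x, y, z, w].
In Python, from bench import * gives the robot as it stands.
- The arm moves only by the tool arm_command, never from a script. Its argument "targets" is one flat list of numbers, 7 for each row, row after row: the turn, a rotation vector about the tool's x, y, z in units of 45 degrees (1.0 is 45 degrees), then the shift along the tool's x, y, z in units of 25 mm (1.0 is 25 mm), then the opening, from 0 (shut) to 1 (fully open). In form: [wx, wy, wz, tx, ty, tz, fingers, wx, wy, wz, tx, ty, tz, fingers, ...]. A call has 1 to 12 rows; each row shifts and turns the pose as measured when the row begins, along the tool's axes as they then stand; what a row does not reach is not made up. A row lasts 1/12 s, in which the tool goes at most 41.7 mm and 7.16 degrees, less where a joint would pass 70% of its speed; a pose out of reach is approached as far as the arm can. A call with a number of a shift or a turn outside -1 to 1 is refused whole. A call with a gripper value outside its range is refused whole. The fingers move at their own pace and stop on an object; "newtons" is the grip in N (left out, the last holds). Time passes only in rows, so rows that do not move let the fingers close. It gives the time, the measured TCP pose, the force and the opening at its end, in the units of the state.
- read_state(): the state, without advancing time (a new reading comes with each control period).
- camera(name): name is "scene" or "top" or "wrist"; returns the picture (384x512x3 uint8, red, green, blue); there is no depth.
- calibration(name): a dict with "camera_matrix" (3x3 intrinsics, pixels), "R" (3x3) and "t" (3): a world point X has camera coordinates R X + t; the wrist camera has in their place "tool_from_camera" (4x4, takes a point from camera to tool coordinates, whose origin is the TCP and whose axes are the tool frame's). Camera axes: x right, y down, z forward; pixel columns grow to the right and rows downward; lengths in m; the calibration is good to about 2 mm. A picture is of the moment at which its call begins: read the wrist's pose just before it. calibration takes no time and is no camera call.
- close_job(): hands the job in, once; it reports no verdict.
The state is a dict: "time": time; "joint_positions": joint angles; "joint_vel": joint speeds; "joint_torque": joint torques, N m; "ee_pos": TCP position; "eef_rot": TCP orientation; "ft_force": force on the tool from outside, world axes, zero at the start; "torque": the same for the moment, N m; "width": finger opening in m.
Only numpy, scipy, OpenCV 4.12 (cv2) and the standard library are available. Lean on these libraries where they do the work, as an engineer would, in place of code of your own. Each camera call takes 0.05 s, during which the arm holds its last target.

## Task

Lift the wooden lid off the round glass dish and lay it flat, knob up, in the middle of the flat leaf of the open aluminium lid stand. Next, keeping the jug upright, swing its pouring stand round until the spout points straight at the middle of the round dish, and only then tip the jug right over so that all three walnuts drop into the round dish. Let the jug come back upright, leave the dishes where they stand and do not knock the spice grinder, the jar or the honey dipper.

Things in the scene. Friction and masses are not known exactly. Their poses are not given: they have to be found in the camera images.
- spout_frame (a point): Frame on the pouring stand's upright swivel axis, 130 mm above the ledge, turning with the jug: x points where the spout points, z up. Fixed base disc 170 mm across, turning disc 160 mm, top at 25 mm; two flat uprights at x = +35, y = +/-73 mm rise to 145 mm and carry the jug's pivot.
- swivel (a joint): Turn of the stand about the vertical, rad, positive anticlockwise from above, free between -2.3 and 2.3; stays where it is left (friction 0.16 N m).
- jug (a joint): Tilt of the jug, rad, about a level pivot along y of spout_frame through x = +35, y = 0 mm at spout_frame's height. 0 = upright, on a stop; positive = spout down; stop at 1.95. A spring (0.17 N m/rad) brings it back upright when let go; pushing the bar from behind takes 2 to 6 N. The walnuts run out past about 1.6; at 1.82 it is empty after half a second.
- spout_lip (a point): Tip of the beak-shaped spout, on the jug. The jug is round steel, 110 mm across at the rim, centred on the swivel axis, underside 85 and rim 210 mm above the ledge when upright; the lip is then about 75 mm in front of the swivel axis, 240 mm up. Fully tipped, the lip is about 130 mm in front of that axis and 60 mm up. Axes as the jug's: x forward, z up when upright. Three walnuts are inside.
- push_bar (a point): Middle of a round bar (12 mm thick, 100 mm long, level) behind the jug: upright it is at x = -110 mm in spout_frame, 220 mm up, 49 mm clear of the jug wall. 9 mm rods run from its ends (-110, +/-50, 220 up) to (-50, +/-63, 185 up) and the pivot (35, +/-63, 130 up). Push a rod sideways to turn the stand, the bar forward from behind to tip the jug. Axes as the jug's.
- round_dish: Round clear glass dish, 144 mm across the rim, 45 mm high, wall 4 mm, floor 5 mm, loose, 0.5 kg; origin at the centre of its underside. Its middle is 165 to 185 mm from the swivel axis. Starts with the wooden lid on it.
- lid_center (a point): Centre of the loose wooden lid, 26 mm above its underside, z up. From below: plug 120 mm across, 6 mm thick, sits inside the dish rim; disc 148 mm across, 8 mm thick, its top 12 mm below this point; round knob 26 mm across, 38 mm tall, its top 26 mm above this point. 0.15 kg.
- lid_stand_leaf (a point): Middle of the top face of the lid stand's flat aluminium leaf, 170 x 170 mm, 10 mm above the ledge, fixed; rails 9 mm high along its +y and -y edges; the other leaf stands flipped open along the -x edge, 75 mm high. Stands on the left or on the right.
- oblong_dish: Other glass dish, oblong, 190 x 100 mm (x, y), 42 mm high, empty, loose; origin at the centre of its underside. Not to be used or moved. It and the round dish stand on either side of the pouring stand, either way round.
- grinder_center (a point): Black plastic spice grinder, upright, 58 mm across, 156 mm tall; its centre, 78 mm up. Loose bystander.
- jar: Amber glass jar, 68 mm across, 90 mm tall; origin at the centre of its underside. Loose bystander.
- dipper: Wooden honey dipper lying on the ledge near the robot, 160 mm long along its x (head at +x), 34 mm high; origin underneath near its middle. Loose bystander.
- walnut1_c (a point): Walnut, 30 mm across; its centre. Starts in the jug.
- walnut2_c (a point): Walnut, 30 mm across; its centre. Starts in the jug.
- walnut3_c (a point): Walnut, 30 mm across; its centre. Starts in the jug.

How it is judged:
On the way, in this order (a step that is already met when the one before it is completed fails the run):
1. the lid lies flat on the lid stand's leaf, let go, and the jug has not been tipped (horizontal distance between lid_center and lid_stand_leaf below 0.035 m and z of lid_center in the frame of lid_stand_leaf below 0.036 m and angle between lid_center's own z axis and vertical below 0.12 rad and contact force between the fingers and lid below 0.1 N and value of joint jug below 0.15 rad), for 0.2 s.
2. the upright jug's spout points at the round dish's middle (y of round_dish in the frame of spout_frame between -0.022 and 0.022 m and x of round_dish in the frame of spout_frame above 0.1 m and value of joint jug below 0.15 rad), for 0.2 s.
3. the jug is tipped right over towards the round dish (y of round_dish in the frame of spout_frame between -0.03 and 0.03 m and x of round_dish in the frame of spout_frame above 0.1 m and value of joint jug above 1.5 rad), for 0.1 s.
At the end, for the whole second after the job is handed in: All three walnuts in the round dish (within 65 mm of its middle, under 50 mm up); lid flat on the lid stand's leaf within 35 mm of its middle; jug upright (under 0.12 rad), at rest, spout line within 35 mm of the round dish's middle; both dishes within 30 mm of their starts (horizontal distance between each of walnut1_c, walnut2_c, walnut3_c and round_dish below 0.065 m and z of each of walnut1_c, walnut2_c, walnut3_c in the frame of round_dish below 0.05 m and horizontal distance between lid_center and lid_stand_leaf below 0.035 m and z of lid_center in the frame of lid_stand_leaf below 0.036 m and angle between lid_center's own z axis and vertical below 0.12 rad and value of joint jug below 0.12 rad and velocity of joint jug below 0.1 rad/s and y of round_dish in the frame of spout_frame between -0.035 and 0.035 m and distance of each of round_dish, oblong_dish from where it was at the start of the episode below 0.03 m); the robot touches nothing.
It fails at once if the jug is tipped (over 0.4 rad) while its spout is not towards the round dish (more than 40 mm off its middle) (value of joint jug above 0.4 rad and (y of round_dish in the frame of spout_frame above 0.04 m or y of round_dish in the frame of spout_frame below -0.04 m or x of round_dish in the frame of spout_frame below 0.1 m)).
It fails at once if a dish is shoved more than 30 mm (distance of any of round_dish, oblong_dish from where it was at the start of the episode above 0.03 m).
It fails at once if the grinder, the jar or the dipper is moved more than 30 mm or the grinder or jar tipped (distance of any of grinder_center, jar, dipper from where it was at the start of the episode above 0.03 m or angle between any of grinder_center, jar's own z axis and vertical above 0.4 rad).
It also fails if it takes over 70 s, if anything falls off the work surface, if the arm or the gripper's body presses on something with over 40 N, if the wrist force passes 120 N, or if a joint passes its speed limit or range.

## Working session

There is one attempt and no reset: what is moved stays moved. The work goes in short steps, Python scripts to look and compute and a tool call to move; the robot and the scene stay as the last step left them, time stands still between calls to the robot, and variables do not carry over. Pictures are saved under pics/ and viewed, and the job is handed in when it is done.

Besides the shell and the picture viewer there is one more tool, called after ">>>" as name(argument=value, ...) on one line, values as JSON. arm_command: Moves the arm, as the interface text tells. Shifts and turns lie within -1 to 1; 1 stands for 25 mm of shift or 45 degrees of turn. Its arguments: {"type":"object","properties":{"targets":{"type":"array","items":{"type":"number","minimum":-1,"maximum":1}},"newtons":{"type":"number"}},"required":["targets"]}

```bash
ls; mkdir -p pics; python3 - <<'E'
from bench import *
import cv2
s=read_state();print(s)
for n in ["scene","top","wrist"]:
    im=camera(n);cv2.imwrite(f"pics/{n}0.png",im[:,:,::-1]);print(n,calibration(n))
E
```

```text
pics
{'time': 0.0, 'joint_positions': array([ 1.26739945,  0.33284843, -0.06468186,  1.46094289,  0.02156906,
        1.34987909, -0.08850134]), 'joint_vel': array([-4.31114481e-04,  1.09774349e-03,  7.74399289e-04,  1.40169936e-03,
        1.49125097e-04, -7.66421837e-04, -7.54772158e-05]), 'joint_torque': array([-5.85537055e-04, -6.23259902e+01,  2.40615837e-02, -3.89899278e+01,
       -6.14486821e-02,  3.97028332e-02,  1.26800146e-04]), 'ee_pos': array([ 0.17309886, -0.6001858 ,  0.24376775]), 'eef_rot': array([-0.70006671, -0.09943163,  0.70023152, -0.09846705]), 'ft_force': array([-0.59632241, -0.96837286,  0.62191232]), 'torque': array([-0.00448588, -0.01256999,  0.01448307]), 'width': 0.08684965814718026}
scene {'camera_matrix': array([[367.62747628,   0.        , 259.15977351],
       [  0.        , 367.62747628, 188.50903789],
       [  0.        ,   0.        ,   1.        ]]), 'R': array([[ 1.42057445e-02,  9.99898609e-01,  9.83807400e-04],
       [ 6.16259918e-01, -7.98048939e-03, -7.87502397e-01],
       [-7.87414701e-01,  1.17933389e-02, -6.16310803e-01]]), 't': array([
[... 262 characters left out ...]
590332],
       [-0.97459695, -0.04710883, -0.21895555],
       [ 0.21898831,  0.00452799, -0.97571698]]), 't': array([-0.03331423,  0.62803637,  1.12709112])}
wrist {'camera_matrix': array([[314.63690252,   0.        , 255.61480029],
       [  0.        , 314.63690252, 187.63517517],
       [  0.        ,   0.        ,   1.        ]]), 'tool_from_camera': array([[ 1.33959789e-03, -3.06848508e-01,  9.51757426e-01,
        -1.40353317e-01],
       [ 9.99999097e-01,  5.09361762e-04, -1.24327875e-03,
        -7.61159589e-04],
       [-1.03290611e-04,  9.51758233e-01,  3.06848913e-01,
        -8.54612174e-02],
       [ 0.00000000e+00,  0.00000000e+00,  0.00000000e+00,
         1.00000000e+00]])}
```

View pics/scene0.png

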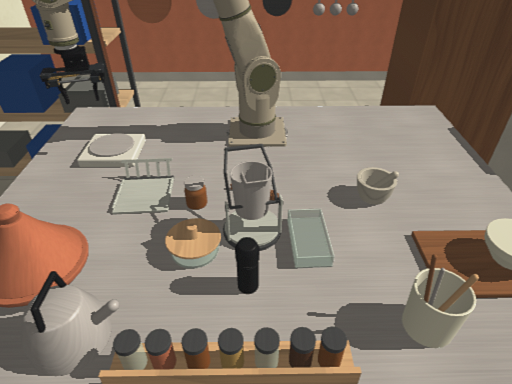

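View pics/top0.png

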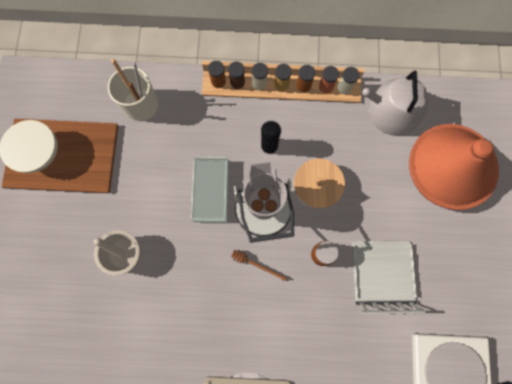

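View pics/wrist0.png

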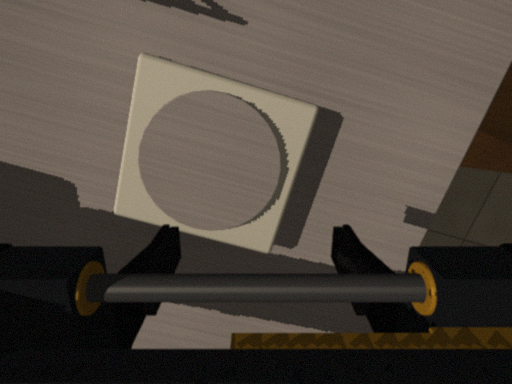

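```bash
cat > h.py <<'E'
from bench import *
import cv2, numpy as np
from scipy.spatial.transform import Rotation as Ro
def ray(n,uv,st=None):
    c=calibration(n);K=c["camera_matrix"]
    d=np.linalg.inv(K)@np.array([uv[0],uv[1],1.])
    if n=="wrist":
        T=c["tool_from_camera"];R=Ro.from_quat(st["eef_rot"]).as_matrix()
        return R@T[:3,3]+st["ee_pos"], R@T[:3,:3]@d
    R=c["R"];t=c["t"]
    return -R.T@t, R.T@d
def on(n,uv,z,st=None):
    o,d=ray(n,uv,st); return o+d*(z-o[2])/d[2]
def proj(n,X):
    c=calibration(n);p=c["R"]@np.array(X)+c["t"];p=c["camera_matrix"]@p;return p[:2]/p[2]
E
python3 - <<'E'
import cv2
a=cv2.imread("pics/top0.png")[140:320,180:430];cv2.imwrite("pics/top0c.png",cv2.resize(a,None,fx=3.2,fy=3.2,interpolation=cv2.INTER_CUBIC))
a=cv2.imread("pics/scene0.png")[130:300,80:340];cv2.imwrite("pics/scene0c.png",cv2.resize(a,None,fx=3,fy=3,interpolation=cv2.INTER_CUBIC))
E
```

```text
(no output)
```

View pics/top0c.png

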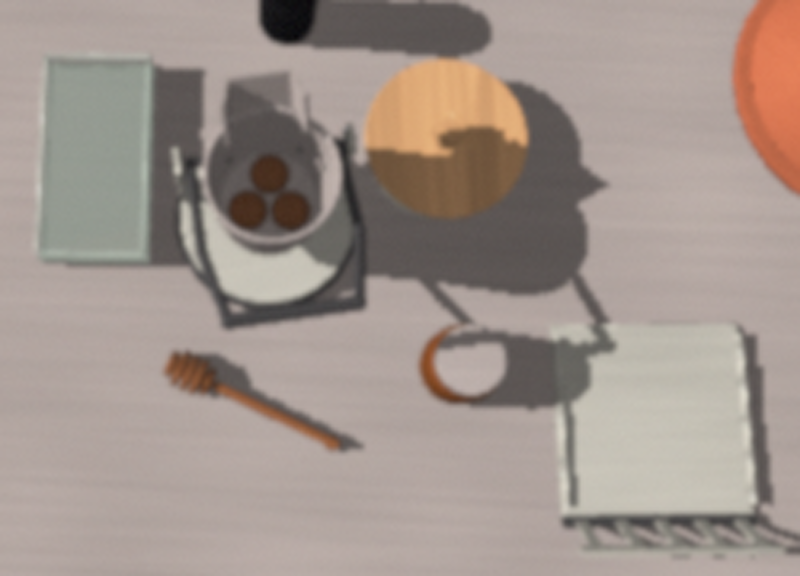

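View pics/scene0c.png

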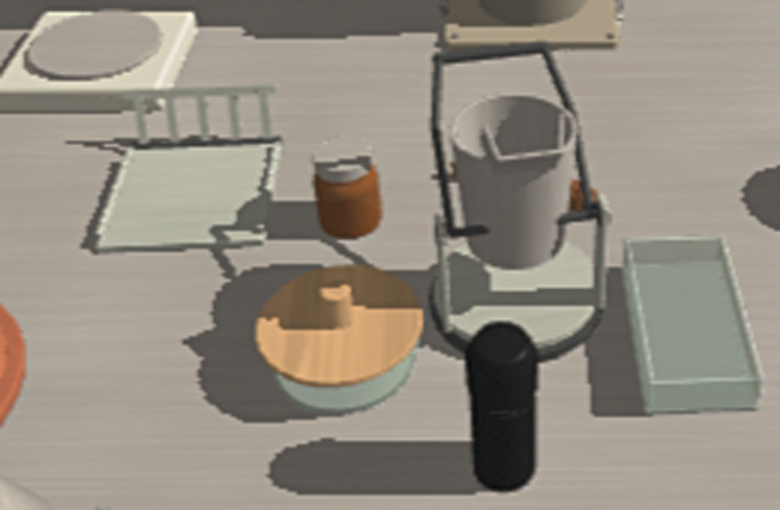

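```bash
python3 - <<'E'
from h import *
im=cv2.imread("pics/top0.png");hsv=cv2.cvtColor(im,cv2.COLOR_BGR2HSV)
m=cv2.inRange(hsv,(5,90,60),(25,255,255));m[:, :285]=0;m[:,360:]=0;m[:150]=0;m[225:]=0
c=max(cv2.findContours(m,cv2.RETR_EXTERNAL,cv2.CHAIN_APPROX_NONE)[0],key=cv2.contourArea)
print(cv2.fitEllipse(c));e=cv2.fitEllipse(cv2.convexHull(c))[0];print(e,"lid",on("top",e,.053))
f=lambda x,y:(x/3.2+180,y/3.2+140)
print("diam",on("top",f(364,138),.053),on("top",f(528,138),.053))
g=lambda x,y:(x/3+80,y/3+130)
for n,p in dict(a=(553,327),b=(743,323),c=(757,515),d=(563,518)).items(): print("leaf",n,on("top",f(*p),.012))
a=on("top",f(227,321),.22);b=on("top",f(363,301),.22);print("bar",a,b,np.linalg.norm(a-b))
a2=on("scene",g(440,57),.22);b2=on("scene",g(546,50),.22);print("barscene",a2,b2)
print("rim", [on("top",f(*p),.21)for p in [(205,178),(342,178),(272,107),(272,247)]])
print("disc",[on("top",f(*p),.025)for p in [(178,228),(358,228),(268,307)]], on("top",f(268,225),.025))
print("grinder",on("top",f(288,15),.156),on("scene",g(500,345),.156))
print("jar",on("top",f(465,362),.09)); 
print("uprights",on("top",f(180,152),.145),on("top",f(350,130),.145))
print("dipper",[on("top",f(*p),.015)for p in[(168,370),(342,445)]])
print("oblong",[on("top",f(*p),.042)for p in[(48,58),(152,56),(150,262),(40,262)]])
# scene knob top
print("knob scene",on("scene",g(335,288),.091),"lid disc scene",on("scene",g(340,325),.053))
E
```

```text
((319.1964111328125, 182.76100158691406), (47.99361038208008, 49.79600524902344), 116.48469543457031)
(319.1561584472656, 182.720947265625) lid [ 0.66257271 -0.17865593  0.053     ]
diam [ 0.65780838 -0.10517025  0.053     ] [ 0.66499311 -0.25349995  0.053     ]
leaf a [ 0.4997496  -0.28498797  0.012     ]
leaf b [ 0.51160132 -0.45776154  0.012     ]
leaf c [ 0.3428325  -0.46451264  0.012     ]
leaf d [ 0.33226804 -0.29341819  0.012     ]
bar [0.47001119 0.007521   0.22      ] [ 0.48997853 -0.09443668  0.22      ] 0.10389448492083536
barscene [ 0.48934277 -0.08815996  0.22      ] [0.47824637 0.01049256 0.22      ]
rim [array([0.58121135, 0.03042922, 0.21      ]), array([ 0.58635542, -0.07617697,  0.21      ]), array([ 0.64085669, -0.01920767,  0.21      ]), array([ 0.52948088, -0.02404759,  0.21      ])]
disc [array([0.57214056, 0.05953556, 0.025     ]), array([ 0.58001295, -0.10438446,  0.025     ]), array([ 0.5041007 , -0.02556628,  0.025     ])] [ 0.57884531 -0.02226952  0.025     ]
grinder [ 0.73600546 -0.02974432  0.156     ] [ 0.79263564 -0.02994475  0.156     ]
jar [ 0.4582292  -0.19297886  0.09      ]
uprights [0.61582957 0.05486879 0.145     ] [ 0.64151166 -0.08580358  0.145     ]
dipper [array([0.44443309, 0.06148506, 0.015     ]), array([ 0.38593057, -0.09672801,  0.015     ])]
oblong [array([0.72238176, 0.18783288, 0.042     ]), array([0.72898813, 0.09203452, 0.042     ]), array([0.53733274, 0.08174993, 0.042     ]), array([0.53263781, 0.17981974, 0.042     ])]
knob scene [ 0.66184197 -0.17743865  0.091     ] lid disc scene [ 0.66970646 -0.17621831  0.053     ]
```

```bash
python3 - <<'E'
from h import *
s=read_state();print(s['time'],np.round(Ro.from_quat(s['eef_rot']).as_matrix(),3))
for p in [(271,128),(271,131),(271,124)]: print(on("top",p,.156))
for p in [(247,243),(247,240)]: print(on("scene",p,.156))
print(proj("top",[.582,-.023,.21]),proj("top",[.77,-.03,.156]),proj("scene",[.77,-.03,.156]))
E
```

```text
0.15 [[-0.     0.277 -0.961]
 [ 0.001 -0.961 -0.277]
 [-1.    -0.001  0.   ]]
[ 0.78379752 -0.03051632  0.156     ]
[ 0.77516491 -0.03086448  0.156     ]
[ 0.79535216 -0.03005031  0.156     ]
[ 0.78651973 -0.02926912  0.156     ]
[ 0.77719551 -0.02937948  0.156     ]
[265.49498555 196.32704373] [270.60518376 132.78128083] [246.76647387 237.72284265]
```

```bash
cat >> h.py <<'E'
def Rdown(yaw):
    c,s=np.cos(np.radians(yaw)),np.sin(np.radians(yaw))
    return np.array([[0,c,s],[0,s,-c],[-1,0,0]])
def yawof(s):
    y=Ro.from_quat(s['eef_rot']).as_matrix()[:,1];return np.degrees(np.arctan2(y[1],y[0]))
def plan(pos,yaw,n,grip,arc=None,s=None):
    s=s or read_state();R0=Ro.from_quat(s['eef_rot']);R1=Ro.from_matrix(Rdown(yaw));p0=s['ee_pos'];pos=np.array(pos)
    rv=(R0.inv()*R1).as_rotvec();out=[];R=R0
    for k in range(n):
        Rn=R0*Ro.from_rotvec(rv*(k+1)/n)
        t=R.inv().apply((pos-p0)/n)/.025; w=(R.inv()*Rn).as_rotvec()/np.radians(45)
        out.append([round(float(v),2) for v in [*(np.round(w,3)),*t]]+[grip]);R=Rn
    print("yaw",yawof(s),"pos",p0,"t",s['time'],"q",np.round(s['joint_positions'],2))
    for i in range(0,n,12): print(", ".join(", ".join(f"{v:g}" for v in r) for r in out[i:i+12]));print()
E
python3 - <<'E'
from h import *
plan([.662,-.178,.20],-15,28,1)
E
```

```text
yaw -73.91175098126544 pos [ 0.17311348 -0.60027106  0.24396201] t 0.15 q [ 1.27  0.33 -0.06  1.46  0.02  1.35 -0.09]
-0.05, -0, 0, 0.06, -0.39, -0.84, 1, -0.05, -0, 0, 0.06, -0.35, -0.85, 1, -0.05, -0, 0, 0.06, -0.32, -0.86, 1, -0.05, -0, 0, 0.06, -0.29, -0.88, 1, -0.05, -0, 0, 0.06, -0.26, -0.89, 1, -0.05, -0, 0, 0.06, -0.23, -0.89, 1, -0.05, -0, 0, 0.06, -0.19, -0.9, 1, -0.05, -0, 0, 0.06, -0.16, -0.91, 1, -0.05, -0, 0, 0.06, -0.13, -0.91, 1, -0.05, -0, 0, 0.06, -0.09, -0.92, 1, -0.05, -0, 0, 0.06, -0.06, -0.92, 1, -0.05, -0, 0, 0.06, -0.03, -0.92, 1

-0.05, -0, 0, 0.06, 0.01, -0.92, 1, -0.05, -0, 0, 0.06, 0.04, -0.92, 1, -0.05, -0, 0, 0.06, 0.08, -0.92, 1, -0.05, -0, 0, 0.06, 0.11, -0.92, 1, -0.05, -0, 0, 0.06, 0.14, -0.91, 1, -0.05, -0, 0, 0.06, 0.18, -0.91, 1, -0.05, -0, 0, 0.06, 0.21, -0.9, 1, -0.05, -0, 0, 0.06, 0.24, -0.89, 1, -0.05, -0, 0, 0.06, 0.28, -0.88, 1, -0.05, -0, 0, 0.06, 0.31, -0.87, 1, -0.05, -0, 0, 0.06, 0.34, -0.86, 1, -0.05, -0, 0, 0.06, 0.37, -0.85, 1

-0.05, -0, 0, 0.06, 0.4, -0.83, 1, -0.05, -0, 0, 0.06, 0.43, -0.82, 1, -0.05, -0, 0, 0.06, 0.46, -0.8, 1, -0.05, -0, 0, 0.06, 0.49, -0.78, 1
```

>>> arm_command(targets=[-0.05,0,0,0,-0.39,-0.84,1,-0.05,0,0,0,-0.35,-0.85,1,-0.05,0,0,0,-0.32,-0.86,1,-0.05,0,0,0,-0.29,-0.88,1,-0.05,0,0,0,-0.26,-0.89,1,-0.05,0,0,0,-0.23,-0.89,1,-0.05,0,0,0,-0.19,-0.9,1,-0.05,0,0,0,-0.16,-0.91,1,-0.05,0,0,0,-0.13,-0.91,1,-0.05,0,0,0,-0.09,-0.92,1,-0.05,0,0,0,-0.06,-0.92,1,-0.05,0,0,0,-0.03,-0.92,1])

```text
time: 1.15
ee_pos: [0.3929, -0.3944, 0.2431]
eef_rot: [-0.651, -0.274, 0.652, -0.273]
ft_force: [0.5, -0.1, -0.1]
width: 0.0876
```

>>> arm_command(targets=[-0.05,0,0,0,0.01,-0.92,1,-0.05,0,0,0,0.04,-0.92,1,-0.05,0,0,0,0.08,-0.92,1,-0.05,0,0,0,0.11,-0.92,1,-0.05,0,0,0,0.14,-0.91,1,-0.05,0,0,0,0.18,-0.91,1,-0.05,0,0,0,0.21,-0.9,1,-0.05,0,0,0,0.24,-0.89,1,-0.05,0,0,0,0.28,-0.88,1,-0.05,0,0,0,0.31,-0.87,1])

```text
time: 1.98
ee_pos: [0.5646, -0.1959, 0.2455]
eef_rot: [0.575, 0.411, -0.575, 0.413]
ft_force: [-0.3, -0.4, 0.8]
width: 0.0872
```

```bash
python3 - <<'E'
from h import *
plan([.662,-.178,.20],-15,10,1)
s=read_state();im=camera("wrist");cv2.imwrite("pics/wrist1.png",im[:,:,::-1])
E
```

```text
yaw -18.694688151099058 pos [ 0.56456136 -0.1958564   0.24550691] t 1.9833 q [ 0.67  0.31 -0.51  1.52  0.16  1.35 -0.18]
-0.01, 0, -0, 0.18, 0.35, -0.19, 1, -0.01, 0, -0, 0.18, 0.35, -0.19, 1, -0.01, 0, -0, 0.18, 0.35, -0.19, 1, -0.01, 0, -0, 0.18, 0.35, -0.19, 1, -0.01, 0, -0, 0.18, 0.35, -0.18, 1, -0.01, 0, -0, 0.18, 0.35, -0.18, 1, -0.01, 0, -0, 0.18, 0.35, -0.18, 1, -0.01, 0, -0, 0.18, 0.35, -0.18, 1, -0.01, 0, -0, 0.18, 0.36, -0.17, 1, -0.01, 0, -0, 0.18, 0.36, -0.17, 1
```

View pics/wrist1.png

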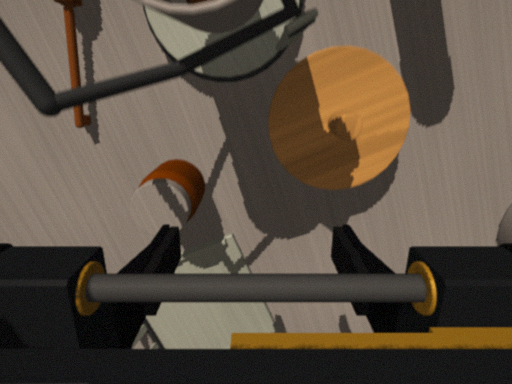

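```bash
python3 - <<'E'
from h import *
im=cv2.imread("pics/wrist1.png");hsv=cv2.cvtColor(im,cv2.COLOR_BGR2HSV)
m=cv2.inRange(hsv,(5,120,50),(25,255,255));m[:,:240]=0;m[220:]=0
c=max(cv2.findContours(m,cv2.RETR_EXTERNAL,cv2.CHAIN_APPROX_NONE)[0],key=cv2.contourArea)
e=cv2.fitEllipse(cv2.convexHull(c));s=read_state();print(e,on("wrist",e[0],.053,s), on("wrist",(343,112),.091,s))
E
```

```text
((339.00384521484375, 117.4459457397461), (137.3240966796875, 148.6374969482422), 41.157772064208984) [ 0.66711456 -0.16389202  0.053     ] [ 0.66335797 -0.1539657   0.091     ]
```

>>> arm_command(targets=[-0.01,0,0,0.1,0.7,-0.36,1,-0.01,0,0,0.2,0.7,-0.36,1,-0.01,0,0,0.3,0.7,-0.36,1,-0.01,0,0,0.4,0.7,-0.36,1,-0.01,0,0,0.4,0.7,-0.36,1,0,0,0,0.4,0,0,1])

```text
time: 2.53
ee_pos: [0.6717, -0.1556, 0.2036]
eef_rot: [0.562, 0.431, -0.556, 0.435]
ft_force: [0.7, 0.6, 1.1]
width: 0.0873
```

```bash
python3 - <<'E'
from h import *
plan([.662,-.178,.082],-15,8,1)
E
```

```text
yaw -14.485895917314089 pos [ 0.67174519 -0.15564026  0.2035998 ] t 2.5333 q [ 0.51  0.54 -0.51  1.31  0.26  1.35 -0.25]
0, -0, -0, 0.61, -0.02, 0.12, 1, 0, -0, -0, 0.61, -0.02, 0.12, 1, 0, -0, -0, 0.61, -0.02, 0.12, 1, 0, -0, -0, 0.61, -0.02, 0.12, 1, 0, -0, -0, 0.61, -0.02, 0.12, 1, 0, -0, -0, 0.61, -0.02, 0.12, 1, 0, -0, -0, 0.61, -0.02, 0.12, 1, 0, -0, -0, 0.61, -0.02, 0.12, 1
```

>>> arm_command(targets=[0,0,0,0,-0.1,0.88,1,0,0,0,0,0,0,1,0,0,0,0,0,0,1])

```text
time: 2.78
ee_pos: [0.6635, -0.1696, 0.1998]
eef_rot: [0.559, 0.436, -0.554, 0.436]
ft_force: [0.8, 1.3, -0.5]
width: 0.0868
```

```bash
python3 - <<'E'
from h import *
s=read_state();im=camera("wrist")[:,:,::-1].copy();cv2.imwrite("pics/wrist2.png",im);hsv=cv2.cvtColor(im,cv2.COLOR_BGR2HSV)
m=cv2.inRange(hsv,(5,120,50),(25,255,255));
c=max(cv2.findContours(m,cv2.RETR_EXTERNAL,cv2.CHAIN_APPROX_NONE)[0],key=cv2.contourArea)
e=cv2.fitEllipse(cv2.convexHull(c));print(e,on("wrist",e[0],.053,s))
plan([.662,-.178,.082],-15,8,1)
E
```

```text
((255.61778259277344, 184.33056640625), (146.95108032226562, 153.0258026123047), 91.68983459472656) [ 0.66338032 -0.17175586  0.053     ]
yaw -13.947511885245934 pos [ 0.66332585 -0.17067189  0.19999071] t 2.8333 q [ 0.53  0.54 -0.51  1.32  0.25  1.34 -0.21]
0, -0, -0, 0.59, 0, 0.04, 1, 0, -0, -0, 0.59, 0, 0.04, 1, 0, -0, -0, 0.59, 0, 0.04, 1, 0, -0, -0, 0.59, 0, 0.04, 1, 0, -0, -0, 0.59, 0, 0.04, 1, 0, -0, -0, 0.59, 0, 0.04, 1, 0, -0, -0, 0.59, 0, 0.04, 1, 0, -0, -0, 0.59, 0, 0.04, 1
```

View pics/wrist2.png

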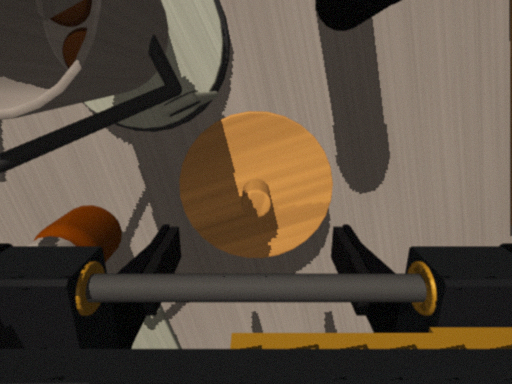

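>>> arm_command(targets=[0,0,0,0.6,0,0.05,1,0,0,0,0.7,0,0.05,1,0,0,0,0.7,0,0.05,1,0,0,0,0.7,0,0.05,1,0,0,0,0.6,0,0,1,0,0,0,0.4,0,0,1,0,0,0,0,0,0,1,0,0,0,0,0,0,1])

```text
time: 3.5
ee_pos: [0.6634, -0.1718, 0.1097]
eef_rot: [0.56, 0.434, -0.552, 0.439]
ft_force: [0.6, 0.1, 0.7]
width: 0.087
```

```bash
python3 - <<'E'
from h import *
plan([.662,-.177,.082],-15,3,1)
s=read_state();im=camera("wrist")[:,:,::-1].copy();cv2.imwrite("pics/wrist3.png",im)
E
```

```text
yaw -13.714204115681865 pos [ 0.66336061 -0.17180088  0.10966334] t 3.5 q [ 0.53  0.6  -0.49  1.43  0.29  1.18 -0.24]
0.01, -0, -0.01, 0.37, -0.01, 0.07, 1, 0.01, -0, -0.01, 0.37, -0, 0.07, 1, 0.01, -0, -0.01, 0.37, -0, 0.07, 1
```

View pics/wrist3.png

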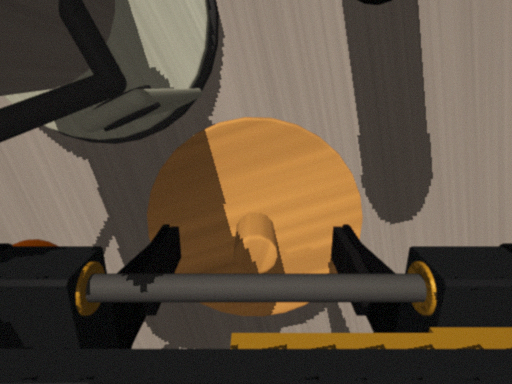

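Knob well centred laterally (col ~257). Its top is a little behind the jaw line; descending with a small +z shift, then grip.

>>> arm_command(targets=[0,0,-0.01,0.4,0,0.1,1,0,0,-0.01,0.45,0,0.1,1,0,0,0,0.35,0,0.05,1,0,0,0,0,0,0,1,0,0,0,0,0,0,1])

```text
time: 3.97
ee_pos: [0.6635, -0.1788, 0.0797]
eef_rot: [0.557, 0.438, -0.555, 0.436]
ft_force: [-0.3, 0.3, 0.0]
width: 0.087
```

```bash
python3 - <<'E'
from h import *
plan([.662,-.177,.082],-15,2,1)
E
```

```text
yaw -13.72330471515244 pos [ 0.66347757 -0.17881913  0.07974699] t 3.9667 q [ 0.53  0.64 -0.48  1.43  0.31  1.15 -0.23]
0.01, -0, 0, -0.04, -0.04, -0.03, 1, 0.01, -0, 0, -0.04, -0.04, -0.03, 1
```

>>> arm_command(newtons=25, targets=[0,0,0,0,0,0,0,0,0,0,0,0,0,0,0,0,0,0,0,0,0,0,0,0,0,0,0,0,0,0,0,0,0,0,0,0,0,0,0,0,0,0])

```text
time: 4.47
ee_pos: [0.6639, -0.1787, 0.0806]
eef_rot: [0.557, 0.437, -0.555, 0.436]
ft_force: [1.1, -0.9, -0.3]
width: 0.0551
```

>>> arm_command(targets=[0,0,0,-0.3,0,0,0,0,0,0,-0.6,0,0,0,0,0,0,-0.8,0,0,0,0,0,0,-0.8,0,0,0,0,0,0,-0.8,0,0,0,0,0,0,-0.8,0,0,0,0,0,0,-0.5,0,0,0,0,0,0,0,0,0,0,0,0,0,0,0,0,0])

```text
time: 5.22
ee_pos: [0.6643, -0.1784, 0.2114]
eef_rot: [0.558, 0.436, -0.553, 0.438]
ft_force: [0.2, 0.5, 0.5]
width: 0.0016
```

```bash
python3 - <<'E'
from h import *
plan([.421,-.374,.18],-75,14,0)
for n in ["wrist","top","scene"]:
  cv2.imwrite(f"pics/{n}4.png",camera(n)[:,:,::-1])
a=cv2.imread("pics/top4.png")[140:320,180:430];cv2.imwrite("pics/top4c.png",cv2.resize(a,None,fx=3.2,fy=3.2,interpolation=cv2.INTER_CUBIC))
E
```

```text
yaw -13.669231522952554 pos [ 0.66434932 -0.17841413  0.21143232] t 5.2167 q [ 0.54  0.53 -0.51  1.3   0.25  1.36 -0.2 ]
0.1, -0, -0, 0.08, -0.54, 0.71, 0, 0.1, -0, -0, 0.08, -0.49, 0.75, 0, 0.1, -0, -0, 0.08, -0.43, 0.78, 0, 0.1, -0, -0, 0.09, -0.37, 0.81, 0, 0.1, -0, -0, 0.09, -0.31, 0.84, 0, 0.1, -0, -0, 0.09, -0.24, 0.86, 0, 0.1, -0, -0, 0.09, -0.17, 0.88, 0, 0.1, -0, -0, 0.09, -0.11, 0.89, 0, 0.1, -0, -0, 0.09, -0.04, 0.89, 0, 0.1, -0, -0, 0.09, 0.03, 0.89, 0, 0.1, -0, -0, 0.09, 0.1, 0.89, 0, 0.1, -0, -0, 0.09, 0.16, 0.88, 0

0.1, -0, -0, 0.09, 0.23, 0.86, 0, 0.1, -0, -0, 0.09, 0.3, 0.84, 0
```

View pics/wrist4.png

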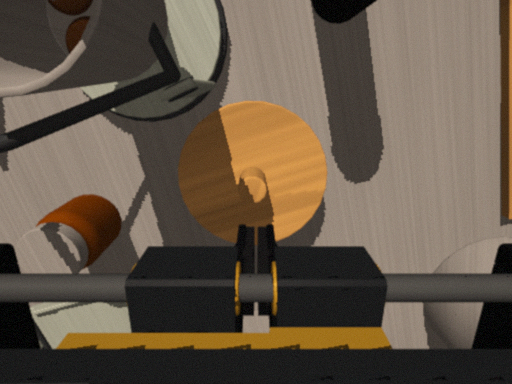

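View pics/top4c.png

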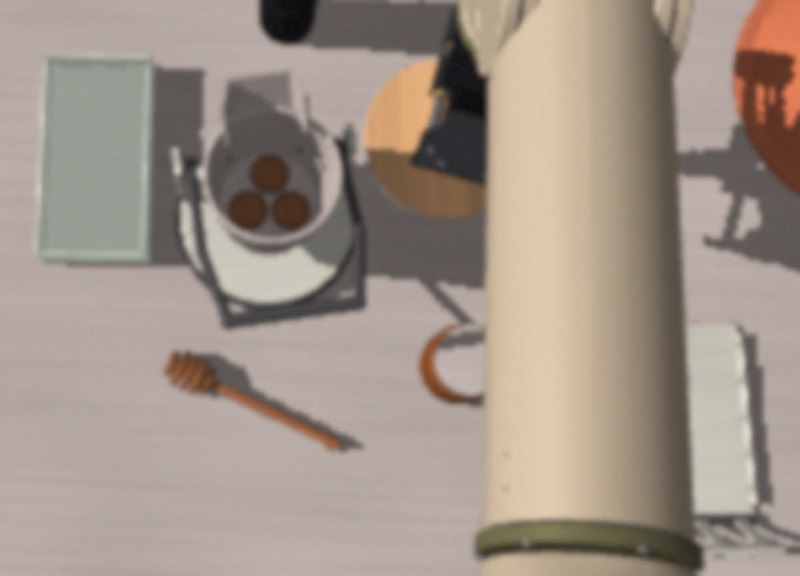

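View pics/scene4.png

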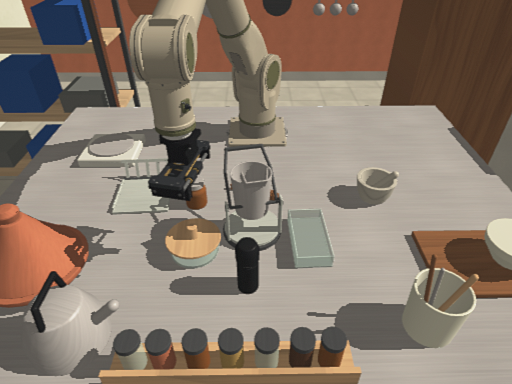

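>>> arm_command(targets=[0,0,0,0,0,0,0.7,0,0,0,0,0,0,0.7,0,0,0,0,0,0,0.7,0,0,0,0,0,0,0.7,0,0,0,0,0,0,0.7,0,0,0,0,0,0,0.7,0,0,0,0,0,0,0.7,0,0,0,0,0,0,0.7,0,0,0,0,0,0,0.7,0,0,0,0,0,0,0.7,0,0,0,0,0,0,0.7,0,0,0,0,0,0,0.7])

```text
time: 6.37
ee_pos: [0.662, -0.1781, 0.2046]
eef_rot: [0.556, 0.439, -0.556, 0.435]
ft_force: [0.1, 0.1, -0.4]
width: 0.0599
```

>>> arm_command(targets=[0,0,0,0.6,0,0,0.7,0,0,0,0.7,0,0,0.7,0,0,0,0.8,0,0,0.7,0,0,0,0.8,0,0,0.7,0,0,0,0.8,0,0,0.7,0,0,0,0.7,0,0,0.7,0,0,0,0.5,0,0,0.7,0,0,0,0,0,0,0.7,0,0,0,0,0,0,0.7])

```text
time: 7.12
ee_pos: [0.6634, -0.1778, 0.0796]
eef_rot: [0.557, 0.438, -0.554, 0.436]
ft_force: [0.1, 0.4, 0.7]
width: 0.0612
```

```bash
python3 - <<'E'
from h import *
plan([.663,-.178,.081],-14,2,1)
E
```

```text
yaw -13.666494559322402 pos [ 0.66335405 -0.17783605  0.07959816] t 7.1167 q [ 0.53  0.64 -0.48  1.43  0.3   1.14 -0.23]
0, -0, -0, -0.03, -0.01, 0, 1, 0, -0, -0, -0.03, -0.01, 0, 1
```

>>> arm_command(newtons=25, targets=[0,0,0,0,0,0,0,0,0,0,0,0,0,0,0,0,0,0,0,0,0,0,0,0,0,0,0,0,0,0,0,0,0,0,0,0,0,0,0,0,0,0,0,0,0,0,0,0,0,0,0,0,0,0,0,0])

```text
time: 7.78
ee_pos: [0.6658, -0.1783, 0.0852]
eef_rot: [0.559, 0.436, -0.553, 0.438]
ft_force: [-0.3, 0.8, -1.1]
width: 0.0256
```

>>> arm_command(targets=[0,0,0,0,0,0,0,0,0,0,-0.3,0,0,0,0,0,0,-0.5,0,0,0,0,0,0,-0.7,0,0,0,0,0,0,-0.8,0,0,0,0,0,0,-0.8,0,0,0,0,0,0,-0.5,0,0,0,0,0,0,0,0,0,0,0,0,0,0,0,0,0])

```text
time: 8.53
ee_pos: [0.6645, -0.1782, 0.1835]
eef_rot: [0.559, 0.436, -0.553, 0.438]
ft_force: [-0.6, -0.2, -2.7]
width: 0.0251
```

```bash
python3 - <<'E'
from h import *
plan([.421,-.374,.20],-75,14,0)
s=read_state();print(s['ft_force'],s['width'])
for n in ["wrist"]:
  cv2.imwrite(f"pics/{n}5.png",camera(n)[:,:,::-1])
E
```

```text
yaw -13.657170256309257 pos [ 0.66452454 -0.17818867  0.1834909 ] t 8.5333 q [ 0.54  0.55 -0.51  1.34  0.26  1.31 -0.2 ]
0.1, -0, -0, -0.05, -0.54, 0.71, 0, 0.1, -0, -0, -0.05, -0.49, 0.75, 0, 0.1, -0, -0, -0.05, -0.43, 0.78, 0, 0.1, -0, -0, -0.05, -0.37, 0.81, 0, 0.1, -0, -0, -0.05, -0.31, 0.84, 0, 0.1, -0, -0, -0.05, -0.24, 0.86, 0, 0.1, -0, -0, -0.05, -0.17, 0.88, 0, 0.1, -0, -0, -0.05, -0.11, 0.89, 0, 0.1, -0, -0, -0.05, -0.04, 0.89, 0, 0.1, -0, -0, -0.05, 0.03, 0.89, 0, 0.1, -0, -0, -0.05, 0.1, 0.89, 0, 0.1, -0, -0, -0.05, 0.17, 0.88, 0

0.1, -0, -0, -0.05, 0.23, 0.86, 0, 0.1, -0, -0, -0.05, 0.3, 0.84, 0

[-0.56184812 -0.19355364 -2.68703596] 0.025145068694638274
```

View pics/wrist5.png

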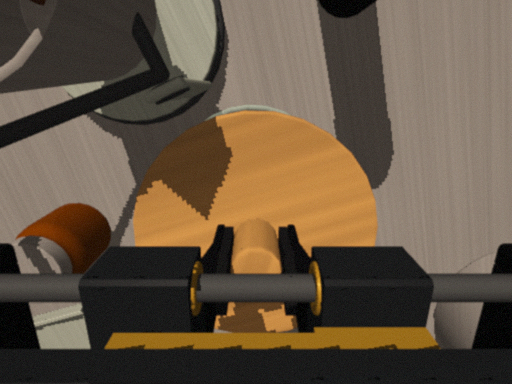

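>>> arm_command(targets=[0.05,0,0,-0.05,-0.3,0.36,0,0.1,0,0,-0.05,-0.52,0.73,0,0.1,0,0,-0.05,-0.43,0.78,0,0.1,0,0,-0.05,-0.37,0.81,0,0.1,0,0,-0.05,-0.31,0.84,0,0.1,0,0,-0.05,-0.24,0.86,0,0.1,0,0,-0.05,-0.17,0.88,0,0.1,0,0,-0.05,-0.11,0.89,0,0.1,0,0,-0.05,-0.04,0.89,0,0.1,0,0,-0.05,0.03,0.89,0,0.1,0,0,-0.05,0.1,0.7,0,0.1,0,0,0,0.12,0.4,0])

```text
time: 9.58
ee_pos: [0.456, -0.3359, 0.181]
eef_rot: [-0.692, -0.134, 0.698, -0.123]
ft_force: [0.0, 1.1, -1.6]
width: 0.0256
```

>>> arm_command(targets=[0,0,0,0,0,0,0,0,0,0,0,0,0,0])

```text
time: 9.75
ee_pos: [0.4515, -0.3385, 0.1793]
eef_rot: [-0.692, -0.131, 0.7, -0.118]
ft_force: [-0.3, -0.1, -2.1]
width: 0.0254
```

```bash
python3 - <<'E'
from h import *
plan([.421,-.374,.12],-75,5,0)
for n in ["wrist","scene"]:
  cv2.imwrite(f"pics/{n}6.png",camera(n)[:,:,::-1])
a=cv2.imread("pics/scene6.png")[110:280,50:310];cv2.imwrite("pics/scene6c.png",cv2.resize(a,None,fx=3,fy=3,interpolation=cv2.INTER_CUBIC))
E
```

```text
yaw -69.71353021550952 pos [ 0.45148219 -0.33853147  0.17929276] t 9.75 q [ 0.82  0.28 -0.3   1.68  0.08  1.22 -0.71]
0.02, 0, 0.01, 0.47, 0.19, 0.32, 0, 0.02, 0, 0.01, 0.47, 0.19, 0.32, 0, 0.02, 0, 0.01, 0.47, 0.2, 0.32, 0, 0.02, 0, 0.01, 0.47, 0.2, 0.31, 0, 0.02, 0, 0.01, 0.47, 0.21, 0.31, 0
```

View pics/wrist6.png

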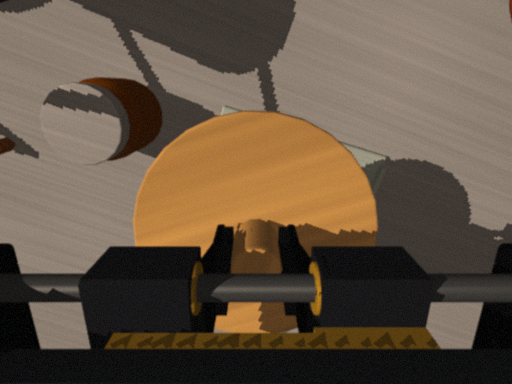

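View pics/scene6c.png

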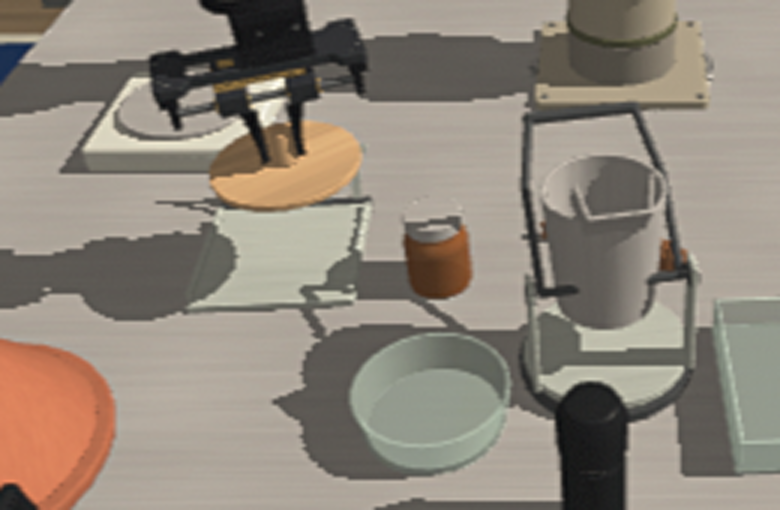

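```bash
python3 - <<'E'
from h import *
g=lambda x,y:(x/3+50,y/3+110)
P=[on("scene",g(*p),.01) for p in [(190,309),(352,302),(370,203),(216,210)]];print(np.round(P,4),np.mean(P,0))
for w,z in [((350,398),.045),((510,398),.045),((430,334),.045),]: print(on("scene",g(*w),z))
print(on("scene",g(430,467),0))
E
```

```text
[[ 0.5168 -0.4451  0.01  ]
 [ 0.5082 -0.2815  0.01  ]
 [ 0.336  -0.2922  0.01  ]
 [ 0.3473 -0.4658  0.01  ]] [ 0.42708295 -0.37116952  0.01      ]
[ 0.67698769 -0.24726743  0.045     ]
[ 0.67887811 -0.10481995  0.045     ]
[ 0.59477585 -0.18657268  0.045     ]
[ 7.18669121e-01 -1.75807998e-01  1.11022302e-16]
```

>>> arm_command(targets=[0.02,0,0.01,0.2,0.19,0.32,0,0.02,0,0.01,0.2,0.25,0.4,0,0.02,0,0.01,0.2,0.25,0.4,0,0.02,0,0.01,0.2,0.2,0.3,0,0.02,0,0.01,0.2,0.2,0.2,0,0,0,0,0,0,0,0,0,0,0,0,0,0,0])

```text
time: 10.43
ee_pos: [0.4206, -0.3787, 0.1502]
eef_rot: [-0.699, -0.089, 0.702, -0.106]
ft_force: [0.2, 0.1, -1.4]
width: 0.0255
```

```bash
python3 - <<'E'
from h import *
plan([.421,-.374,.12],-75,5,0)
for n in ["wrist"]:
  cv2.imwrite(f"pics/{n}7.png",camera(n)[:,:,::-1])
E
```

```text
yaw -74.10681867289914 pos [ 0.4206352  -0.37865792  0.15024242] t 10.4333 q [ 0.87  0.28 -0.26  1.74  0.1   1.12 -0.72]
0, 0, -0.01, 0.24, -0.04, -0.01, 0, 0, 0, -0.01, 0.24, -0.04, -0.01, 0, 0, 0, -0.01, 0.24, -0.04, -0.01, 0, 0, 0, -0.01, 0.24, -0.04, -0.01, 0, 0, 0, -0.01, 0.24, -0.04, -0.01, 0
```

View pics/wrist7.png

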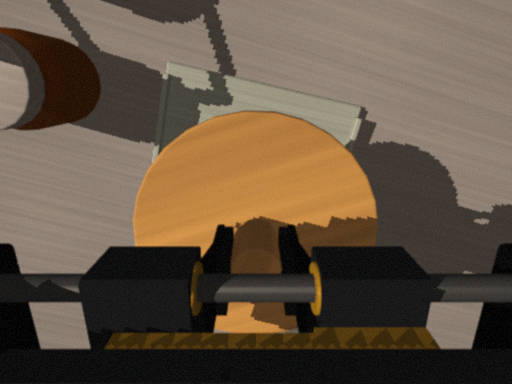

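```bash
python3 - <<'E'
from h import *
s=read_state()
a=on("wrist",(167,63),.012,s);b=on("wrist",(364,106),.012,s);print(a,b,np.linalg.norm(a-b))
u=(b-a)/np.linalg.norm(b-a);n=np.array([u[1],-u[0],0]);print("ctr",(a+b)/2+n*.085,"u",u)
c=(a+b)/2+n*.085
plan([.422,-.374,.066],-75,6,0)
E
```

```text
[ 0.49967245 -0.28280009  0.012     ] [ 0.51211989 -0.45188514  0.012     ] 0.169542603347235
ctr [ 0.42112556 -0.37358312  0.012     ] u [ 0.07341779 -0.99730127  0.        ]
yaw -74.10721315339899 pos [ 0.42050733 -0.37865844  0.1501843 ] t 10.4833 q [ 0.87  0.28 -0.26  1.74  0.1   1.12 -0.72]
0, 0, -0.01, 0.56, -0.04, -0.02, 0, 0, 0, -0.01, 0.56, -0.04, -0.02, 0, 0, 0, -0.01, 0.56, -0.04, -0.02, 0, 0, 0, -0.01, 0.56, -0.03, -0.02, 0, 0, 0, -0.01, 0.56, -0.03, -0.02, 0, 0, 0, -0.01, 0.56, -0.03, -0.02, 0
```

>>> arm_command(targets=[0,0,-0.01,0.5,-0.04,-0.01,0,0,0,-0.01,0.6,-0.04,-0.01,0,0,0,0,0.6,-0.04,-0.01,0,0,0,0,0.6,-0.03,0,0,0,0,0,0.5,-0.03,0,0,0,0,0,0.2,0,0,0,0,0,0,0,0,0,0,0,0,0,0,0,0,0])

```text
time: 11.15
ee_pos: [0.4214, -0.3714, 0.0658]
eef_rot: [-0.698, -0.099, 0.703, -0.1]
ft_force: [0.5, -0.0, -0.8]
width: 0.0252
```

```bash
python3 - <<'E'
from h import *
plan([.421,-.374,.056],-75,3,0)
E
```

```text
yaw -73.82708628259198 pos [ 0.4213735  -0.37141502  0.0657664 ] t 11.15 q [ 0.86  0.38 -0.26  1.81  0.12  0.97 -0.74]
0.01, 0, -0, 0.13, 0.03, 0.01, 0, 0.01, 0, -0, 0.13, 0.03, 0.01, 0, 0.01, 0, -0, 0.13, 0.03, 0.01, 0
```

>>> arm_command(targets=[0,0,0,0.15,0.05,0,0,0,0,0,0.15,0.05,0,0,0,0,0,0.12,0,0,0,0,0,0,0,0,0,0])

```text
time: 11.48
ee_pos: [0.4233, -0.3747, 0.0559]
eef_rot: [-0.698, -0.098, 0.702, -0.101]
ft_force: [0.1, 0.5, -0.9]
width: 0.0255
```

>>> arm_command(targets=[0,0,0,0.1,0,0,0,0,0,0,0.08,0,0,0,0,0,0,0,0,0,0])

```text
time: 11.73
ee_pos: [0.4241, -0.3751, 0.0555]
eef_rot: [-0.699, -0.098, 0.702, -0.101]
ft_force: [-0.0, 0.0, -1.3]
width: 0.0252
```

>>> arm_command(targets=[0,0,0,0.2,0,0,0,0,0,0,0.2,0,0,0,0,0,0,0,0,0,0])

```text
time: 11.98
ee_pos: [0.4267, -0.3751, 0.051]
eef_rot: [-0.7, -0.097, 0.7, -0.102]
ft_force: [-0.0, 0.9, -2.0]
width: 0.025
```

>>> arm_command(targets=[0,0,0,0.15,0,0.1,0,0,0,0,0.15,0,0.1,0,0,0,0,0,0,0,0])

```text
time: 12.23
ee_pos: [0.4269, -0.3756, 0.0486]
eef_rot: [0.703, 0.097, -0.697, 0.104]
ft_force: [0.6, -0.4, -1.8]
width: 0.0254
```

```bash
python3 - <<'E'
from h import *
print(read_state()['ft_force'])
for n in ["wrist","scene"]:
  cv2.imwrite(f"pics/{n}8.png",camera(n)[:,:,::-1])
a=cv2.imread("pics/scene8.png")[130:230,90:220];cv2.imwrite("pics/scene8c.png",cv2.resize(a,None,fx=5,fy=5,interpolation=cv2.INTER_CUBIC))
E
```

```text
[ 0.60611869 -0.36992972 -1.78180751]
```

View pics/wrist8.png

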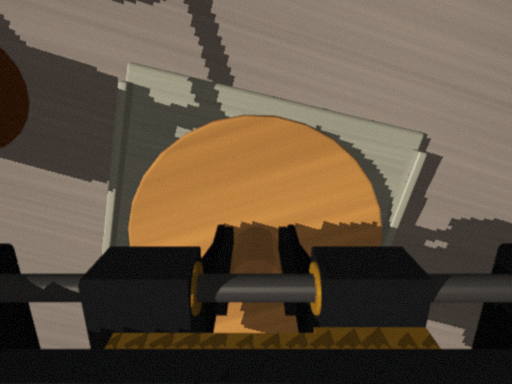

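View pics/scene8c.png

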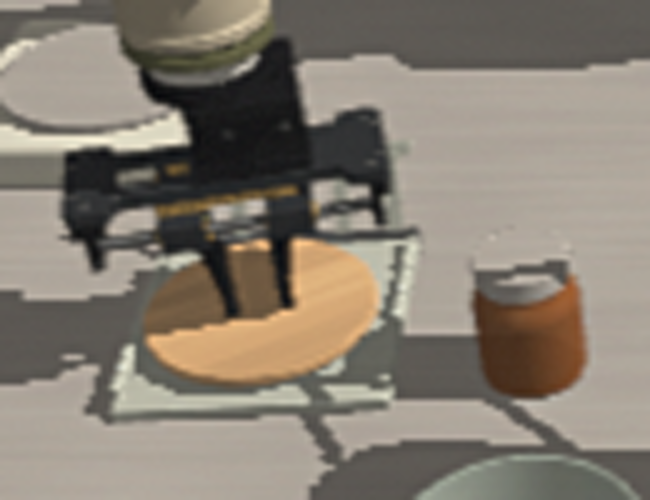

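>>> arm_command(targets=[0,0,0,0,0,0,0.7,0,0,0,0,0,0,0.7,0,0,0,0,0,0,0.7,0,0,0,0,0,0,0.7,0,0,0,0,0,0,0.7,0,0,0,0,0,0,0.7,0,0,0,-0.1,0,0,0.7])

```text
time: 12.92
ee_pos: [0.4255, -0.3771, 0.049]
eef_rot: [0.702, 0.096, -0.698, 0.104]
ft_force: [-0.4, -0.4, -0.4]
width: 0.0588
```

>>> arm_command(targets=[0,0,0,-0.4,0,0,0.7,0,0,0,-0.8,0,0,0.7,0,0,0,-1,0,0,0.7,0,0,0,-1,0,0,0.7,0,0,0,-1,0,0,0.7,0,0,0,-1,0,0,0.7,0,0,0,-1,0,0,0.7,0,0,0,-1,0,0,0.7,0,0,0,-0.6,0,0,0.7,0,0,0,0,0,0,0.7,0,0,0,0,0,0,0.7])

```text
time: 13.83
ee_pos: [0.4227, -0.3721, 0.26]
eef_rot: [0.702, 0.097, -0.698, 0.104]
ft_force: [-0.2, -1.1, -0.9]
width: 0.0612
```

```bash
python3 - <<'E'
from h import *
s=read_state();print(s)
for n in ["wrist","scene","top"]:
  cv2.imwrite(f"pics/{n}9.png",camera(n)[:,:,::-1])
a=cv2.imread("pics/scene9.png")[120:280,80:340];cv2.imwrite("pics/scene9c.png",cv2.resize(a,None,fx=3,fy=3,interpolation=cv2.INTER_CUBIC))
E
```

```text
{'time': 13.8333, 'joint_positions': array([ 0.87619632,  0.19462792, -0.27140673,  1.60398703,  0.05625269,
        1.33958076, -0.68750985]), 'joint_vel': array([ 0.00117495, -0.02386169, -0.00148901, -0.02439233, -0.00267197,
        0.0209188 ,  0.00410893]), 'joint_torque': array([-7.04740291e-03, -5.39140713e+01, -1.67845543e+00, -4.06337571e+01,
       -7.13900593e-02,  8.93203821e-02,  1.30961143e-02]), 'ee_pos': array([ 0.42265394, -0.37214191,  0.26004757]), 'eef_rot': array([ 0.70194228,  0.09742398, -0.69782013,  0.10408008]), 'ft_force': array([-0.16247011, -1.13516185, -0.90813339]), 'torque': array([-0.01663167, -0.01004239,  0.06869632]), 'width': 0.06117204210790072}
```

View pics/wrist9.png

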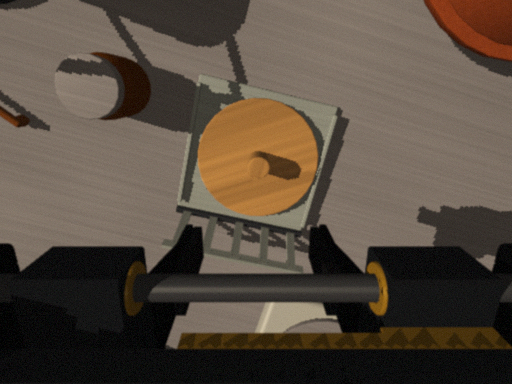

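View pics/scene9c.png

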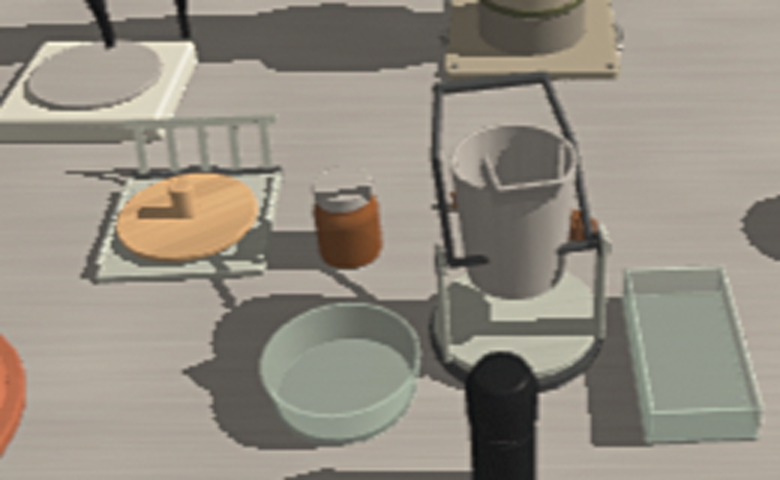

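View pics/top9.png

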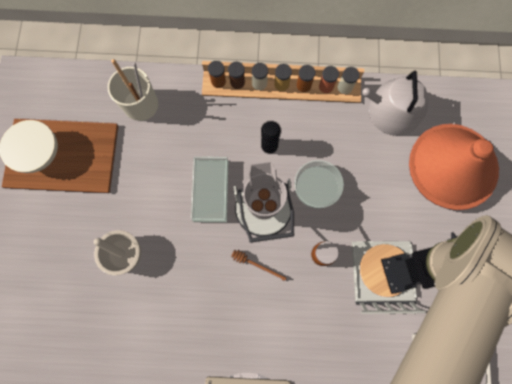

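```bash
python3 - <<'E'
from h import *
a=cv2.imread("pics/top9.png")[150:270,220:360];cv2.imwrite("pics/top9c.png",cv2.resize(a,None,fx=5,fy=5,interpolation=cv2.INTER_CUBIC))
E
```

```text
(no output)
```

View pics/top9c.png

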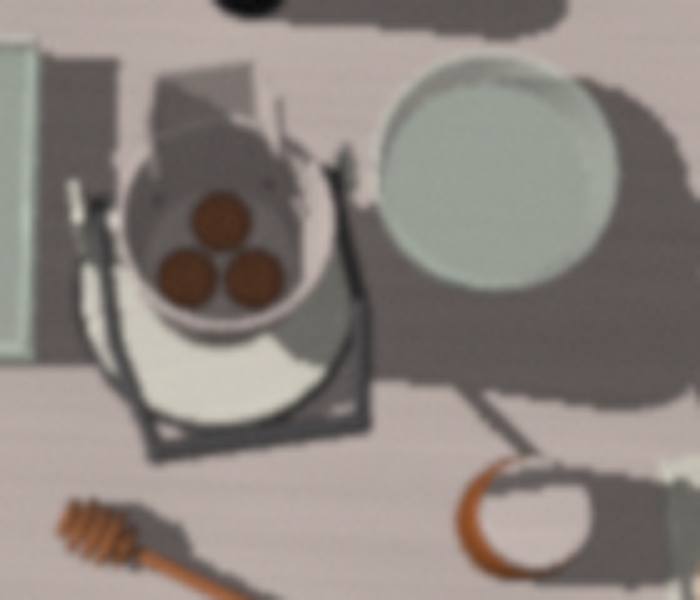

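```bash
python3 - <<'E'
from h import *
f=lambda x,y:(x/5+220,y/5+150)
T=lambda x,y,z:on("top",f(x,y),z)
print("cam",ray("top",(0,0))[0])
d=T(498.5,168,.045);print("dish",d,T(377,168,.045),T(620,168,.045),T(498.5,47,.045),T(498.5,292,.045))
ax=T(228.5,226,.21);print("ax rim",ax,"disc",T(222,338,.025),[T(*p,.025) for p in [(82,320),(355,300),(222,423)]])
lip=T(202,68,.24);print("lip",lip)
b1=T(155,451,.22);b2=T(366,424,.22);print("bar",b1,b2,np.linalg.norm(b1-b2))
m=(b1+b2)/2
for n,v in dict(barperp=[-(b2-b1)[1],(b2-b1)[0]],barlip=lip-m).items(): print(n,np.degrees(np.arctan2(v[1],v[0])))
print("mid",m)
p1=T(95,205,.13);p2=T(345,165,.13);print("pivots",p1,p2,np.linalg.norm(p1-p2))
E
```

```text
cam [ 0.36682686 -0.0087943   1.23743065]
dish [ 0.66201062 -0.1814277   0.045     ] [ 0.65858354 -0.11066482  0.045     ] [ 0.66544011 -0.2522402   0.045     ] [ 0.73550815 -0.18032683  0.045     ] [ 0.58863965 -0.18252667  0.045     ]
ax rim [ 0.58489209 -0.02338675  0.21      ] disc [ 0.5574745  -0.02510401  0.025     ] [array([0.56414768, 0.05680611, 0.025     ]), array([ 0.58358845, -0.10172195,  0.025     ]), array([ 0.50804194, -0.0272676 ,  0.025     ])]
lip [ 0.65732053 -0.00650533  0.24      ]
bar [0.47028871 0.00738424 0.22      ] [ 0.48816515 -0.09391368  0.22      ] 0.10286319357500731
barperp 10.008166580796363
barlip 11.662354494947106
mid [ 0.47922693 -0.04326472  0.22      ]
pivots [0.60995209 0.04778567 0.13      ] [ 0.63861731 -0.08605056  0.13      ] 0.13687159072390676
```

```bash
python3 - <<'E'
from h import *
plan([.516,-.094,.29],101,30,.5)
E
```

```text
yaw -73.62249915526473 pos [ 0.42218004 -0.37189179  0.25825706] t 13.9833 q [ 0.88  0.2  -0.27  1.61  0.06  1.34 -0.69]
-0.13, 0, -0, -0.04, -0.32, -0.22, 0.5, -0.13, 0, -0, -0.04, -0.3, -0.26, 0.5, -0.13, 0, -0, -0.04, -0.27, -0.28, 0.5, -0.13, 0, -0, -0.04, -0.24, -0.31, 0.5, -0.13, 0, -0, -0.04, -0.21, -0.33, 0.5, -0.13, 0, -0, -0.04, -0.17, -0.35, 0.5, -0.13, 0, -0, -0.04, -0.13, -0.37, 0.5, -0.13, 0, -0, -0.04, -0.1, -0.38, 0.5, -0.13, 0, -0, -0.04, -0.06, -0.39, 0.5, -0.13, 0, -0, -0.04, -0.02, -0.39, 0.5, -0.13, 0, -0, -0.04, 0.02, -0.39, 0.5, -0.13, 0, -0, -0.04, 0.06, -0.39, 0.5

-0.13, 0, -0, -0.04, 0.1, -0.38, 0.5, -0.13, 0, -0, -0.04, 0.14, -0.37, 0.5, -0.13, 0, -0, -0.04, 0.17, -0.35, 0.5, -0.13, 0, -0, -0.04, 0.21, -0.33, 0.5, -0.13, 0, -0, -0.04, 0.24, -0.31, 0.5, -0.13, 0, -0, -0.04, 0.27, -0.28, 0.5, -0.13, 0, -0, -0.04, 0.3, -0.25, 0.5, -0.13, 0, -0, -0.04, 0.32, -0.22, 0.5, -0.13, 0, -0, -0.04, 0.34, -0.19, 0.5, -0.13, 0, -0, -0.04, 0.36, -0.15, 0.5, -0.13, 0, -0, -0.04, 0.37, -0.11, 0.5, -0.13, 0, -0, -0.04, 0.38, -0.08, 0.5

-0.13, 0, -0, -0.04, 0.39, -0.04, 0.5, -0.13, 0, -0, -0.04, 0.39, 0, 0.5, -0.13, 0, -0, -0.04, 0.39, 0.04, 0.5, -0.13, 0, -0, -0.04, 0.38, 0.08, 0.5, -0.13, 0, -0, -0.04, 0.37, 0.12, 0.5, -0.13, 0, -0, -0.04, 0.36, 0.16, 0.5
```

>>> arm_command(targets=[-0.13,0,0,-0.1,-0.32,-0.22,0.5,-0.13,0,0,-0.1,-0.3,-0.26,0.5,-0.13,0,0,-0.1,-0.27,-0.28,0.5,-0.13,0,0,-0.1,-0.24,-0.31,0.5,-0.13,0,0,-0.1,-0.21,-0.33,0.5,-0.13,0,0,-0.1,-0.17,-0.35,0.5,-0.13,0,0,-0.1,-0.13,-0.37,0.5,-0.13,0,0,-0.1,-0.1,-0.38,0.5,-0.13,0,0,-0.1,-0.06,-0.39,0.5,-0.13,0,0,-0.1,-0.02,-0.39,0.5,-0.13,0,0,-0.1,0.02,-0.39,0.5,-0.13,0,0,-0.1,0.06,-0.39,0.5])

```text
time: 14.98
ee_pos: [0.4505, -0.2531, 0.271]
eef_rot: [0.5, 0.506, -0.504, 0.49]
ft_force: [-0.1, 0.2, 0.3]
width: 0.0432
```

>>> arm_command(targets=[-0.14,0,0,-0.04,0.1,-0.38,0.5,-0.14,0,0,-0.04,0.14,-0.37,0.5,-0.14,0,0,-0.04,0.17,-0.35,0.5,-0.14,0,0,-0.04,0.21,-0.33,0.5,-0.14,0,0,-0.04,0.24,-0.31,0.5,-0.14,0,0,-0.04,0.27,-0.28,0.5,-0.14,0,0,-0.04,0.3,-0.25,0.5,-0.14,0,0,-0.04,0.32,-0.22,0.5,-0.14,0,0,-0.04,0.34,-0.19,0.5,-0.14,0,0,-0.04,0.36,-0.15,0.5])

```text
time: 15.82
ee_pos: [0.4657, -0.1509, 0.2689]
eef_rot: [0.153, 0.707, -0.143, 0.675]
ft_force: [-0.0, 0.4, 0.2]
width: 0.0438
```

```bash
python3 - <<'E'
from h import *
plan([.516,-.094,.29],101,10,.5)
E
```

```text
yaw 65.79696712829016 pos [ 0.46572714 -0.15090471  0.26893136] t 15.8167 q [ 0.8   0.09 -0.6   1.71  0.04  1.4   1.34]
-0.08, -0.01, -0, -0.09, 0.29, 0.09, 0.5, -0.08, -0.01, -0, -0.09, 0.28, 0.1, 0.5, -0.08, -0.01, -0, -0.09, 0.28, 0.12, 0.5, -0.08, -0.01, -0, -0.09, 0.27, 0.14, 0.5, -0.08, -0.01, -0, -0.09, 0.26, 0.16, 0.5, -0.08, -0.01, -0, -0.09, 0.25, 0.17, 0.5, -0.08, -0.01, -0, -0.09, 0.24, 0.19, 0.5, -0.08, -0.01, -0, -0.09, 0.23, 0.2, 0.5, -0.08, -0.01, -0, -0.09, 0.21, 0.22, 0.5, -0.08, -0.01, -0, -0.08, 0.2, 0.23, 0.5
```

>>> arm_command(targets=[-0.1,0,0,-0.3,0.29,0.09,0.5,-0.1,-0.01,0,-0.3,0.28,0.1,0.5,-0.1,-0.01,0,-0.2,0.28,0.12,0.5,-0.1,-0.01,0,-0.1,0.27,0.14,0.5,-0.1,-0.01,0,0,0.26,0.16,0.5,-0.08,-0.01,0,0,0.25,0.17,0.5,-0.08,-0.01,0,0,0.24,0.19,0.5,-0.04,-0.01,0,0,0.2,0.2,0.5,0,0,0,0,0,0,0.5,0,0,0,0,0,0,0.5])

```text
time: 16.65
ee_pos: [0.4999, -0.0979, 0.2805]
eef_rot: [-0.048, 0.705, 0.069, 0.704]
ft_force: [0.5, -0.2, 0.5]
width: 0.0435
```

```bash
python3 - <<'E'
from h import *
plan([.516,-.094,.29],101,3,.5)
s=read_state();print(s['width']);cv2.imwrite("pics/wrist10.png",camera("wrist")[:,:,::-1])
E
```

```text
yaw 99.42912816654722 pos [ 0.49991507 -0.09785096  0.28050694] t 16.65 q [ 0.76  0.12 -0.68  1.67  0.04  1.39  1.81]
-0.01, 0, -0.01, -0.13, 0.02, 0.22, 0.5, -0.01, 0, -0.01, -0.13, 0.02, 0.22, 0.5, -0.01, 0, -0.01, -0.13, 0.01, 0.22, 0.5

0.043502908601129237
```

View pics/wrist10.png

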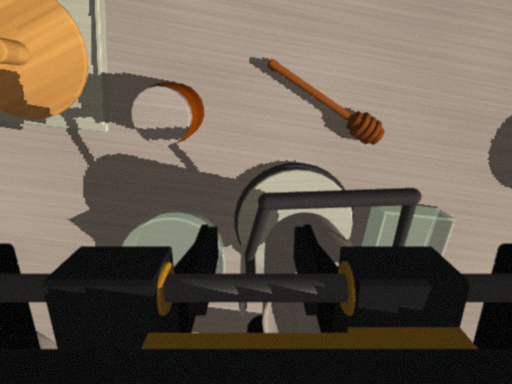

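```bash
python3 - <<'E'
from h import *
s=read_state()
a=on("wrist",(267,202),.22,s);b=on("wrist",(413,196),.22,s);print(a,b,np.linalg.norm(a-b))
plan([.517,-.095,.205],101,6,.5)
E
```

```text
[ 0.48898073 -0.08885589  0.22      ] [0.46932155 0.00977705 0.22      ] 0.10057305363621809
yaw 99.4196902848072 pos [ 0.49990053 -0.09783816  0.280512  ] t 16.7 q [ 0.76  0.12 -0.68  1.67  0.04  1.39  1.81]
-0.01, 0, -0.01, 0.5, -0.01, 0.11, 0.5, -0.01, 0, -0.01, 0.5, -0.01, 0.11, 0.5, -0.01, 0, -0.01, 0.5, -0.01, 0.12, 0.5, -0.01, 0, -0.01, 0.5, -0.01, 0.12, 0.5, -0.01, 0, -0.01, 0.5, -0.01, 0.12, 0.5, -0.01, 0, -0.01, 0.5, -0.01, 0.12, 0.5
```

>>> arm_command(targets=[-0.02,0,-0.01,0,0.1,0.5,0.5,-0.02,0,-0.01,0,0.1,0.2,0.5,0,0,0,0.5,0,0,0.5,0,0,0,0.6,0,0,0.5,0,0,0,0.6,0,0,0.5,0,0,0,0.6,0,0,0.5,0,0,0,0.4,0,0,0.5,0,0,0,0,0,0,0.5,0,0,0,0,0,0,0.5])

```text
time: 17.45
ee_pos: [0.5156, -0.0913, 0.2099]
eef_rot: [-0.062, 0.705, 0.07, 0.703]
ft_force: [-0.7, -0.5, 1.3]
width: 0.0438
```

```bash
python3 - <<'E'
from h import *
plan([.517,-.091,.205],101,3,.5)
s=read_state();print(s['ft_force']);cv2.imwrite("pics/wrist11.png",camera("wrist")[:,:,::-1])
E
```

```text
yaw 100.75001245069198 pos [ 0.51555526 -0.09126673  0.2098935 ] t 17.45 q [ 0.72  0.2  -0.69  1.74  0.12  1.25  1.76]
-0, -0, -0.01, 0.07, -0, 0.02, 0.5, -0, -0, -0.01, 0.07, -0, 0.02, 0.5, -0, -0, -0.01, 0.07, -0, 0.02, 0.5

[-0.7366024  -0.49156437  1.28346935]
```

View pics/wrist11.png

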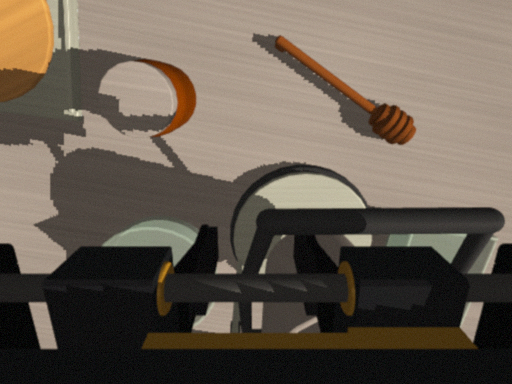

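>>> arm_command(newtons=10, targets=[0,0,0,0,0,0,0.18,0,0,0,0,0,0,0.18,0,0,0,0,0,0,0.18,0,0,0,0,0,0,0.18,0,0,0,0,0,0,0.18,0,0,0,0,0,0,0.18])

```text
time: 18.0
ee_pos: [0.5171, -0.0917, 0.2133]
eef_rot: [-0.062, 0.703, 0.069, 0.705]
ft_force: [0.5, 0.7, -0.5]
width: 0.0179
```

```bash
python3 - <<'E'
from h import *
s=read_state();A=np.array([.584,-.022]);p=s['ee_pos'];print(p,s['width'],s['ft_force'])
r=p[:2]-A;print("r",np.linalg.norm(r),"heading of point",np.degrees(np.arctan2(r[1],r[0])),yawof(s))
E
```

```text
[ 0.51706741 -0.09172073  0.21331494] 0.017858365458604766 [ 0.52571986  0.71061316 -0.5050046 ]
r 0.09664860198607311 heading of point -133.8311569447618 100.70381755442679
```

>>> arm_command(targets=[0.03,0,0,0.05,0.08,-0.05,0.18,0.067,0,0,0.05,0.17,-0.11,0.18,0.067,0,0,0.05,0.17,-0.11,0.18,0.067,0,0,0.05,0.17,-0.11,0.18,0.067,0,0,0,0.17,-0.11,0.18,0.067,0,0,0,0.17,-0.11,0.18,0.067,0,0,0,0.17,-0.11,0.18,0.067,0,0,0,0.17,-0.11,0.18])

```text
time: 18.67
ee_pos: [0.4962, -0.0631, 0.2089]
eef_rot: [0.085, 0.701, -0.081, 0.704]
ft_force: [0.6, -2.2, -0.3]
width: 0.0158
```

```bash
cat > arc.py <<'E'
from h import *
import sys
s=read_state();A=np.array([.584,-.022]);p=s['ee_pos'];print(p,s['width'],s['ft_force'],s['time'])
r=p[:2]-A;print("r",np.linalg.norm(r),"stand heading est",np.degrees(np.arctan2(r[1],r[0]))+133.8+11,"tool heading",yawof(s)-90, np.round(s['joint_positions'],2))
if len(sys.argv)>1: cv2.imwrite(f"pics/wrist{sys.argv[1]}.png",camera("wrist")[:,:,::-1])
E
python3 arc.py
```

```text
[ 0.49616851 -0.06305452  0.2088723 ] 0.015788716232159876 [ 0.61770377 -2.22461289 -0.29472155] 18.6667
r 0.09695279512052878 stand heading est -10.147497114750308 tool heading -13.517104947804327 [ 0.67  0.13 -0.68  1.81  0.08  1.23  1.31]
```

>>> arm_command(targets=[0.06,0,0,0,0.17,-0.11,0.18,0.06,0,0,0,0.17,-0.11,0.18,0.06,0,0,0,0.17,-0.11,0.18,0.06,0,0,0,0.17,-0.11,0.18,0.06,0,0,0,0.17,-0.11,0.18,0.06,0,0,0,0.17,-0.11,0.18,0.06,0,0,0,0.17,-0.11,0.18,0.06,0,0,0,0.17,-0.11,0.18,0.06,0,0,0,0.17,-0.11,0.18])

```text
time: 19.42
ee_pos: [0.4871, -0.0205, 0.2084]
eef_rot: [0.242, 0.663, -0.243, 0.665]
ft_force: [-1.9, -2.0, 0.4]
width: 0.0155
```

```bash
python3 arc.py 12
```

```text
[ 0.48709181 -0.02052282  0.20844228] 0.015481107189902575 [-1.91827415 -2.03699754  0.37468497] 19.4167
r 0.09691945075149562 stand heading est 323.9267013210657 tool heading -40.087690047729915 [ 0.6   0.1  -0.68  1.84  0.07  1.23  0.77]
```

View pics/wrist12.png

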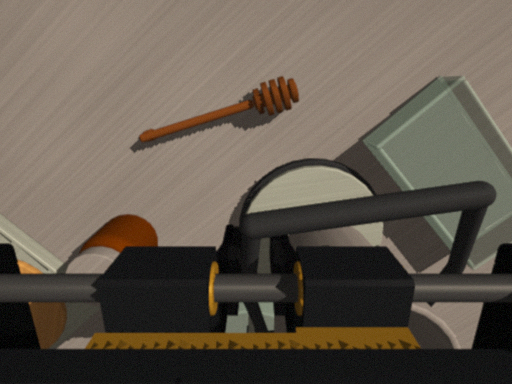

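>>> arm_command(targets=[0.05,0,0,0,0.17,-0.1,0.18,0.05,0,0,0,0.17,-0.1,0.18,0.05,0,0,0,0.17,-0.1,0.18,0.05,0,0,0,0.17,-0.1,0.18,0.05,0,0,0,0.17,-0.1,0.18,0.05,0,0,0,0.17,-0.1,0.18,0.05,0,0,0,0.17,-0.1,0.18,0.05,0,0,0,0.17,-0.1,0.18,0,0,0,0,0,0,0.18])

```text
time: 20.22
ee_pos: [0.4939, 0.0165, 0.2071]
eef_rot: [0.345, 0.617, -0.353, 0.613]
ft_force: [-0.9, -0.2, -0.2]
width: 0.0158
```

```bash
python3 arc.py 13; python3 - <<'E'
from h import *
cv2.imwrite("pics/top13.png",camera("top")[:,:,::-1])
a=cv2.imread("pics/top13.png")[150:270,200:360];cv2.imwrite("pics/top13c.png",cv2.resize(a,None,fx=5,fy=5,interpolation=cv2.INTER_CUBIC))
E
```

```text
[0.4938826  0.0164575  0.20711837] 0.01578823913790712 [-0.87328041 -0.22675129 -0.18432566] 20.2167
r 0.09798023268306447 stand heading est 301.68968776887084 tool heading -59.169354048374736 [ 0.52  0.13 -0.69  1.81  0.09  1.24  0.34]
```

View pics/wrist13.png

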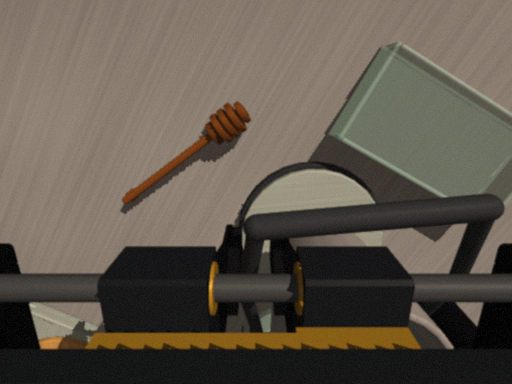

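View pics/top13c.png

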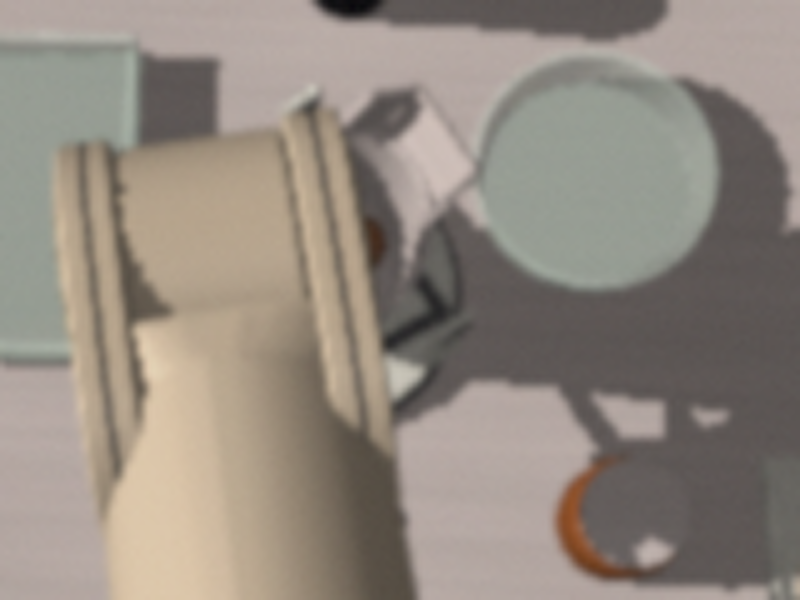

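```bash
cat > bar.py <<'E'
from h import *
import sys
s=read_state();u=list(map(float,sys.argv[1:5]))
a=on("wrist",u[:2],.22,s);b=on("wrist",u[2:],.22,s);v=b-a
h=np.degrees(np.arctan2(v[1],v[0]))-90;m=(a+b)/2;hr=np.radians(h)
print("len",np.linalg.norm(v),"heading",h,"mid",m,"axis",m[:2]+.11*np.array([np.cos(hr),np.sin(hr)]))
w=np.array([.584,-.022])-m[:2];print("heading by axis",np.degrees(np.arctan2(w[1],w[0])),np.linalg.norm(w))
D=np.array([.662,-.180]);A=np.array([.584,-.022]);d=D-A;print("want",np.degrees(np.arctan2(d[1],d[0])),"y off mm",1000*(-np.sin(hr)*d[0]+np.cos(hr)*d[1]))
E
python3 bar.py 254 228 490 208
python3 - <<'E'
from h import *
f=lambda x,y:(x/5+200,y/5+150)
a=on("top",f(412,88),.24);b=on("top",f(478,168),.24);m=(a+b)/2;print(a,b,m);v=m[:2]-[.584,-.022];print("lip heading",np.degrees(np.arctan2(v[1],v[0])),np.linalg.norm(v))
w=a-b;print(np.degrees(np.arctan2(w[1],w[0]))-90)
E
```

```text
len 0.10206699295716737 heading -53.410100898786844 mid [0.52181286 0.06841142 0.22      ] axis [ 0.58738202 -0.01991007]
heading by axis -55.478873006439656 0.10973360832062672
want -63.72578784527254 y off mm -31.553206010659974
[ 0.64974642 -0.06096715  0.24      ] [ 0.61089571 -0.09449278  0.24      ] [ 0.63032106 -0.07772996  0.24      ]
lip heading -50.26766496594807 0.07246702412852862
-49.207944551614744
```

>>> arm_command(targets=[0.03,0,0,0,0.17,-0.09,0.18,0.04,0,0,0,0.17,-0.09,0.18,0.04,0,0,0,0.17,-0.09,0.18,0.02,0,0,0,0.1,-0.05,0.18,0,0,0,0,0,0,0.18,0,0,0,0,0,0,0.18])

```text
time: 20.82
ee_pos: [0.5003, 0.0284, 0.206]
eef_rot: [0.373, 0.6, -0.384, 0.594]
ft_force: [-0.5, 0.9, -0.1]
width: 0.0156
```

```bash
python3 arc.py 14; python3 - <<'E'
from h import *
cv2.imwrite("pics/top14.png",camera("top")[:,:,::-1])
a=cv2.imread("pics/top14.png")[150:270,200:360];cv2.imwrite("pics/top14c.png",cv2.resize(a,None,fx=5,fy=5,interpolation=cv2.INTER_CUBIC))
E
```

```text
[0.50029065 0.02837933 0.20595753] 0.015637345532917256 [-0.48331398  0.86910739 -0.14320677] 20.8167
r 0.09770021184976946 stand heading est 293.7589436813002 tool heading -64.72359532334194 [ 0.49  0.16 -0.69  1.79  0.11  1.25  0.21]
```

View pics/wrist14.png

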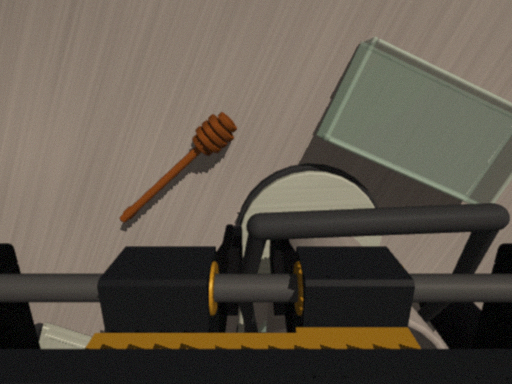

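View pics/top14c.png

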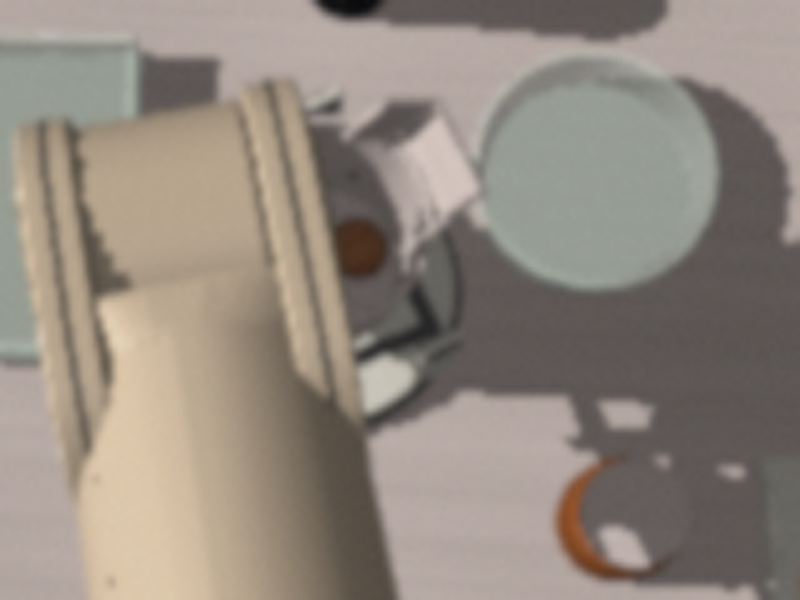

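```bash

python3 bar.py 257 226 496 217
python3 - <<'E'
from h import *
f=lambda x,y:(x/5+200,y/5+150)
a=on("top",f(432,100),.24);b=on("top",f(482,190),.24);m=(a+b)/2;print(a,b,m);v=m[:2]-[.584,-.022];print("lip heading",np.degrees(np.arctan2(v[1],v[0])),np.linalg.norm(v))
w=a-b;print(np.degrees(np.arctan2(w[1],w[0]))-90)
E
```

```text
len 0.10249110701498253 heading -61.9153528151185 mid [0.53530137 0.07784107 0.22      ] axis [ 0.58708668 -0.01920677]
heading by axis -63.99866293223441 0.11108463145497399
want -63.72578784527254 y off mm -5.56679021235755
[ 0.64411796 -0.07098526  0.24      ] [ 0.59999295 -0.09673887  0.24      ] [ 0.62205546 -0.08386207  0.24      ]
lip heading -58.40157177344006 0.07263011215697701
-59.729976580441246
```

>>> arm_command(targets=[0.02,0,0,0,0.12,-0.06,0.18,0,0,0,0,0.05,-0.02,0.18,0,0,0,0,0,0,0.18])

```text
time: 21.17
ee_pos: [0.5022, 0.0318, 0.2056]
eef_rot: [0.377, 0.598, -0.39, 0.59]
ft_force: [-2.3, -0.5, 2.2]
width: 0.0156
```

```bash
python3 arc.py 15; python3 - <<'E'
from h import *
cv2.imwrite("pics/top15.png",camera("top")[:,:,::-1])
a=cv2.imread("pics/top15.png")[150:270,200:360];cv2.imwrite("pics/top15c.png",cv2.resize(a,None,fx=5,fy=5,interpolation=cv2.INTER_CUBIC))
E
```

```text
[0.50217721 0.03175084 0.20562087] 0.01564160267104703 [-2.34334917 -0.51716004  2.24003365] 21.1667
r 0.09789852787353263 stand heading est 291.4983773677386 tool heading -65.72452489358255 [ 0.48  0.16 -0.7   1.78  0.12  1.25  0.18]
```

View pics/wrist15.png

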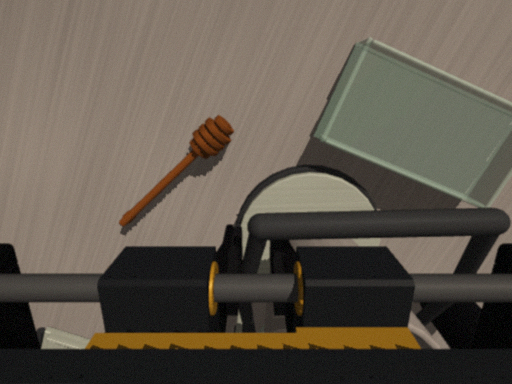

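View pics/top15c.png

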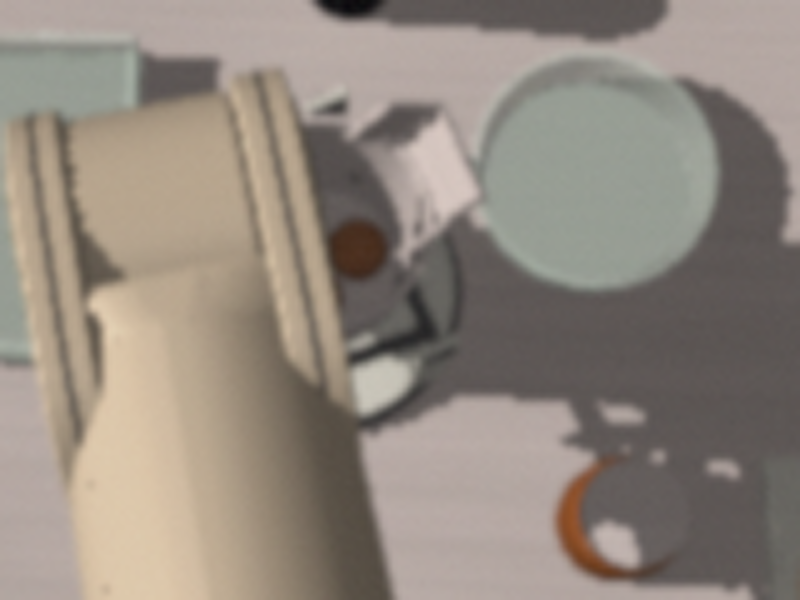

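```bash

python3 bar.py 258 226 497 220
python3 - <<'E'
from h import *
f=lambda x,y:(x/5+200,y/5+150)
a=on("top",f(437,104),.24);b=on("top",f(482,196),.24);m=(a+b)/2;print(a,b,m);v=m[:2]-[.584,-.022];print("lip heading",np.degrees(np.arctan2(v[1],v[0])),np.linalg.norm(v))
w=a-b;print(np.degrees(np.arctan2(w[1],w[0]))-90)
E
```

```text
len 0.10226677787273099 heading -63.60810012431284 mid [0.53863394 0.08023651 0.22      ] axis [ 0.58752988 -0.01829869]
heading by axis -66.07139656266213 0.11184983034811558
want -63.72578784527254 y off mm -0.36193037252414684
[ 0.64220517 -0.07350207  0.24      ] [ 0.5970027  -0.09681992  0.24      ] [ 0.61960394 -0.085161    0.24      ]
lip heading -60.58998646603588 0.07250483881585508
-62.712892394823044
```

>>> arm_command(targets=[0,0,0,0,0,0,0.45,0,0,0,0,0,0,0.45,0,0,0,0,0,0,0.45,0,0,0,0,0,0,0.45,0,0,0,-0.4,0,0,0.45,0,0,0,-0.8,0,0,0.45,0,0,0,-0.8,0,0,0.45,0,0,0,-0.8,0,0,0.2,0,0,0,-0.6,0,0,0,0,0,0,0,0,-1,0,0,0,0,0,0,-1,0,0,0,0,0,0,-1,0])

```text
time: 22.27
ee_pos: [0.4765, 0.0969, 0.3002]
eef_rot: [0.382, 0.594, -0.391, 0.591]
ft_force: [1.5, -0.0, -0.9]
width: 0.0136
```

```bash
python3 - <<'E'
from h import *
plan([.523,.100,.29],26.4,4,0)
cv2.imwrite("pics/wrist16.png",camera("wrist")[:,:,::-1])
cv2.imwrite("pics/top16.png",camera("top")[:,:,::-1])
a=cv2.imread("pics/top16.png")[150:270,200:360];cv2.imwrite("pics/top16c.png",cv2.resize(a,None,fx=5,fy=5,interpolation=cv2.INTER_CUBIC))
E
```

```text
yaw 23.72433205138273 pos [0.47645277 0.09690707 0.30023487] t 22.2667 q [ 0.44  0.05 -0.75  1.69  0.04  1.43  0.09]
-0.01, 0, 0, 0.1, 0.44, 0.16, 0, -0.01, 0, 0, 0.1, 0.44, 0.16, 0, -0.01, 0, 0, 0.1, 0.44, 0.17, 0, -0.01, 0, 0, 0.1, 0.43, 0.17, 0
```

View pics/wrist16.png

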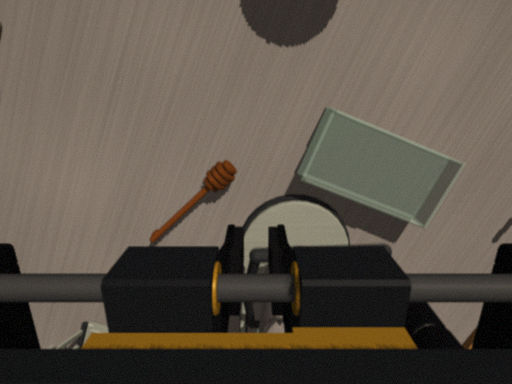

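View pics/top16c.png

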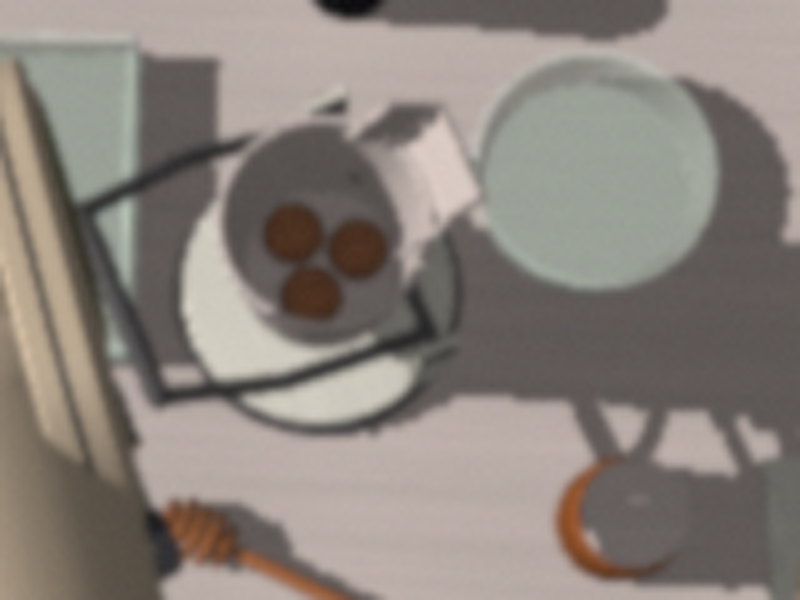

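```bash
python3 - <<'E'
from h import *
f=lambda x,y:(x/5+200,y/5+150)
T=lambda x,y,z:on("top",f(x,y),z)
h=lambda v:np.degrees(np.arctan2(v[1],v[0]))
b1=T(88,210,.22);b2=T(158,395,.22);a=T(437,104,.24);b=T(482,196,.24)
m=(b1+b2)/2;l=(a+b)/2
print(b1,b2,np.linalg.norm(b1-b2),"mid",m,"perp",h(b1-b2)-90,"bar-lip",h(l-m),np.linalg.norm((l-m)[:2]),"lip perp",h(a-b)-90)
A=m+(l-m)*110/185;print("axis",A)
D=np.array([.662,-.1805])
for hd in (h(b1-b2)-90,h(l-m)):
  r=np.radians(hd)
  for ax in (A[:2],np.array([.584,-.022])):
    d=D-ax;print(hd,h(d),"yoff mm",1000*(-np.sin(r)*d[0]+np.cos(r)*d[1]))
# rim circle
print("rim ctr",T(312,232,.21))
E
```

```text
[0.58511398 0.09585756 0.22      ] [0.49511847 0.05573111 0.22      ] 0.09853589964561862 mid [0.54011622 0.07579434 0.22      ] perp -65.96926080456585 bar-lip -63.71755911128009 0.17951299471552468 lip perp -62.712892394823044
axis [ 0.58737919 -0.01990883  0.23189189]
-65.96926080456585 -65.0774388888858 yoff mm 2.7561997077535234
-65.96926080456585 -63.7975754968845 yoff mm 6.694082491492448
-63.71755911128009 -65.0774388888858 yoff mm -4.202520288620129
-63.71755911128009 -63.7975754968845 yoff mm -0.24670443009244813
rim ctr [ 0.58144288 -0.01530478  0.21      ]
```

>>> arm_command(targets=[-0.01,0,0,0,0.44,0.14,0,-0.01,0,0,0,0.44,0.14,0,-0.01,0,0,0,0.44,0.14,0,-0.01,0,0,0,0.44,0.14,0,0,0,0,0,0.1,0,0,0,0,0,0,0,0,0,0,0,0,0,0,0,0])

```text
time: 22.95
ee_pos: [0.526, 0.1066, 0.3045]
eef_rot: [0.371, 0.599, -0.378, 0.6]
ft_force: [0.5, -0.1, -0.1]
width: 0.0007
```

```bash
python3 - <<'E'
from h import *
plan([.526,.102,.225],26,6,0)
s=read_state();print(s['width'])
E
```

```text
yaw 26.0382283150657 pos [0.52596152 0.10660493 0.30448908] t 22.95 q [ 0.38  0.19 -0.76  1.56  0.14  1.45  0.07]
0, 0, 0, 0.53, -0.01, 0.02, 0, 0, 0, 0, 0.53, -0.01, 0.02, 0, 0, 0, 0, 0.53, -0.01, 0.03, 0, 0, 0, 0, 0.53, -0.01, 0.03, 0, 0, 0, 0, 0.53, -0.01, 0.03, 0, 0, 0, 0, 0.53, -0.01, 0.03, 0

0.0007367876386469996
```

>>> arm_command(targets=[0,0,0,0.5,0,0,0,0,0,0,0.6,0,0,0,0,0,0,0.6,0,0,0,0,0,0,0.6,0,0,0,0,0,0,0.6,0,0,0,0,0,0,0,0,0,0,0,0,0,0,0,0,0])

```text
time: 23.53
ee_pos: [0.5222, 0.1041, 0.2265]
eef_rot: [0.371, 0.598, -0.379, 0.6]
ft_force: [0.3, -0.2, 0.6]
width: 0.0004
```

```bash
cat > loc.py <<'E'
from h import *
import sys
s=read_state();A=np.array([.5855,-.021]);hd=np.radians(-64.2);u=np.array([np.cos(hd),np.sin(hd)]);n=np.array([-u[1],u[0]])
r=s['ee_pos'][:2]-A;print("local x,y,z mm",1000*(r@u),1000*(r@n),1000*s['ee_pos'][2],"yaw",yawof(s),"t",s['time'],"F",s['ft_force'],np.round(s['joint_positions'],2))
print("bar est mm",np.round(1000*(r@u)+15.5,1))
for n in sys.argv[2:]: cv2.imwrite(f"pics/{n}{sys.argv[1]}.png",camera(n)[:,:,::-1])
E
python3 loc.py 17 wrist
```

```text
local x,y,z mm -140.207960035046 -2.5208377653842575 226.46563057390622 yaw 25.944622978941435 t 23.5333 F [ 0.2647897  -0.17373375  0.61304386] [ 0.38  0.22 -0.76  1.69  0.17  1.3   0.04]
bar est mm -124.7
```

View pics/wrist17.png

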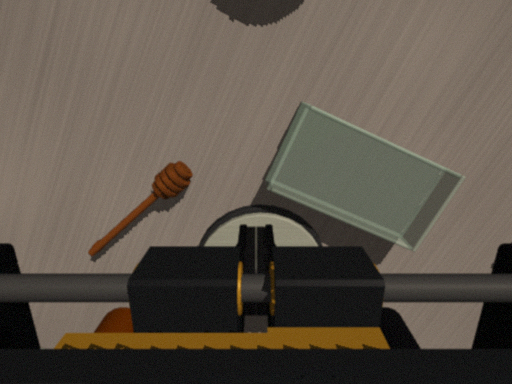

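>>> arm_command(targets=[0,0,0,0,0.03,0.3,0,0,0,0,0,0.03,0.3,0,0,0,0,-0.3,0.03,0.3,0,0,0,0,-0.3,0,0.3,0,0,0,0,-0.3,0,0.3,0,0,0,0,-0.3,0,0.3,0])

```text
time: 24.08
ee_pos: [0.5432, 0.0709, 0.262]
eef_rot: [0.37, 0.603, -0.374, 0.6]
ft_force: [-1.6, 2.4, 0.1]
width: 0.0001
```

```bash
python3 loc.py 18 scene top; python3 - <<'E'
import cv2
a=cv2.imread("pics/scene18.png")[110:270,160:320];cv2.imwrite("pics/scene18c.png",cv2.resize(a,None,fx=3.6,fy=3.6,interpolation=cv2.INTER_CUBIC))
E
```

```text
local x,y,z mm -101.2137297796981 1.8927925827910062 261.952445427185 yaw 26.514405322071454 t 24.0833 F [-1.58299125  2.39180659  0.14997269] [ 0.42  0.23 -0.73  1.61  0.16  1.37  0.13]
bar est mm -85.7
```

View pics/scene18c.png

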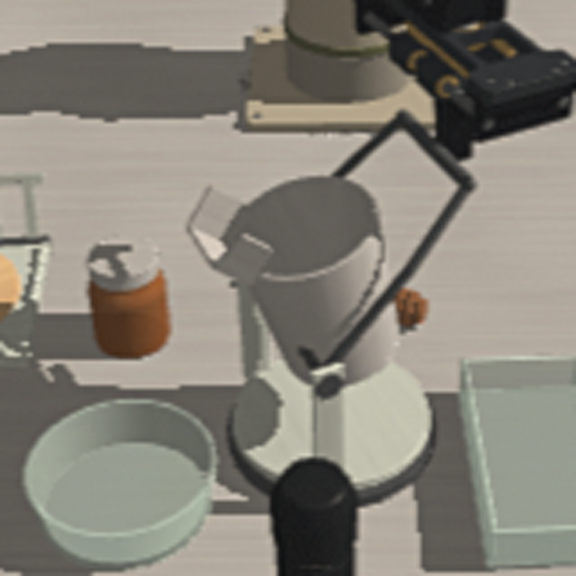

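>>> arm_command(targets=[0,0,0,-0.12,0,0.3,0,0,0,0,-0.15,0,0.35,0,0,0,0,-0.15,0,0.35,0,0,0,0,-0.15,0,0.4,0,0,0,0,-0.12,0,0.4,0,0,0,0,-0.1,0,0.4,0,0,0,0,-0.08,0,0.4,0,0,0,0,-0.06,0,0.4,0])

```text
time: 24.85
ee_pos: [0.5796, 0.0033, 0.2882]
eef_rot: [0.371, 0.602, -0.371, 0.601]
ft_force: [-1.4, 2.3, 2.0]
width: 0.0004
```

```bash
python3 loc.py 19 scene top; python3 - <<'E'
import cv2
a=cv2.imread("pics/scene19.png")[110:270,160:320];cv2.imwrite("pics/scene19c.png",cv2.resize(a,None,fx=3.6,fy=3.6,interpolation=cv2.INTER_CUBIC))
E
```

```text
local x,y,z mm -24.40866819016748 5.2967851485822335 288.1848495590115 yaw 26.698817958131638 t 24.85 F [-1.36328922  2.3016098   2.01458802] [ 0.48  0.28 -0.69  1.49  0.18  1.43  0.25]
bar est mm -8.9
```

View pics/scene19c.png

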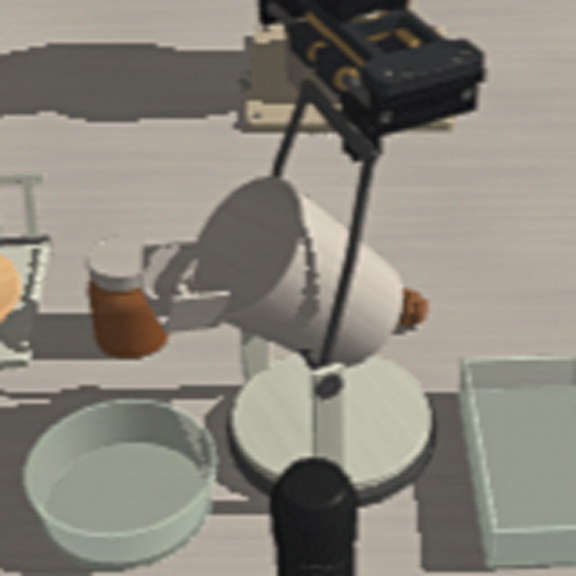

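>>> arm_command(targets=[0,0,0,-0.08,-0.04,0.4,0,0,0,0,-0.08,-0.04,0.4,0,0,0,0,-0.06,-0.04,0.4,0,0,0,0,-0.03,-0.04,0.4,0,0,0,0,0,-0.04,0.4,0,0,0,0,0,-0.02,0.4,0,0,0,0,0.04,0,0.4,0,0,0,0,0.06,0,0.4,0,0,0,0,0.08,0,0.4,0])

```text
time: 25.7
ee_pos: [0.617, -0.0863, 0.2875]
eef_rot: [0.371, 0.604, -0.371, 0.6]
ft_force: [-0.9, 2.2, -1.5]
width: 0.0005
```

```bash
python3 loc.py 20 scene; python3 - <<'E'
import cv2
a=cv2.imread("pics/scene20.png")[110:270,160:320];cv2.imwrite("pics/scene20c.png",cv2.resize(a,None,fx=3.6,fy=3.6,interpolation=cv2.INTER_CUBIC))
E
```

```text
local x,y,z mm 72.48412018401643 -0.047846500789608046 287.4693299897877 yaw 26.71051319954388 t 25.7 F [-0.88188508  2.18652869 -1.50183838] [ 0.54  0.38 -0.63  1.37  0.22  1.47  0.38]
bar est mm 88.0
```

View pics/scene20c.png

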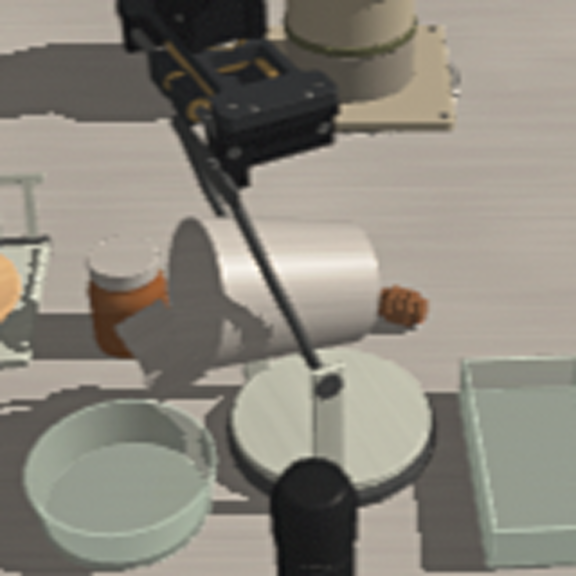

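>>> arm_command(targets=[0,0,0,0.1,0,0.4,0,0,0,0,0.14,0,0.4,0,0,0,0,0.2,0,0.38,0,0,0,0,0.22,0,0.36,0,0,0,0,0.24,0,0.32,0,0,0,0,0.26,0,0.3,0,0,0,0,0.25,0,0.25,0])

```text
time: 26.33
ee_pos: [0.6467, -0.1483, 0.2479]
eef_rot: [0.371, 0.603, -0.373, 0.6]
ft_force: [-1.2, 1.3, 0.8]
width: 0.0003
```

```bash
python3 loc.py 21 scene; python3 - <<'E'
import cv2
a=cv2.imread("pics/scene21.png")[110:270,160:320];cv2.imwrite("pics/scene21c.png",cv2.resize(a,None,fx=3.6,fy=3.6,interpolation=cv2.INTER_CUBIC))
E
```

```text
local x,y,z mm 141.26008781234648 -0.33594718892073866 247.8552870136048 yaw 26.570512931405716 t 26.3333 F [-1.22837728  1.25423234  0.82178685] [ 0.57  0.48 -0.59  1.31  0.27  1.43  0.45]
bar est mm 156.8
```

View pics/scene21c.png

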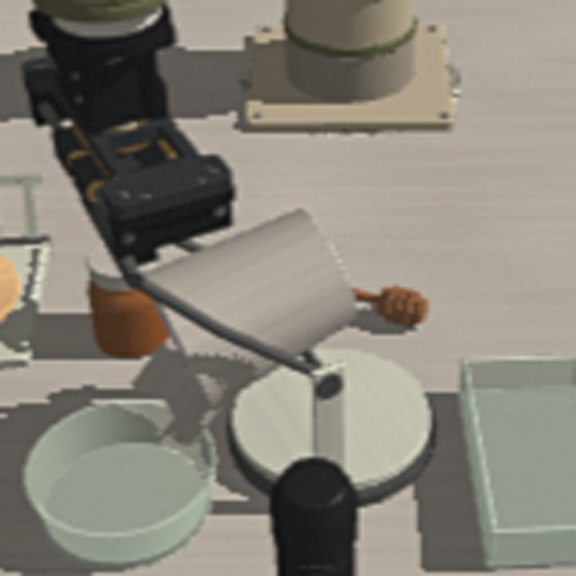

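>>> arm_command(targets=[0,0,0,0.2,0,0.22,0,0,0,0,0.15,0,0.15,0,0,0,0,0,0,0,0,0,0,0,0,0,0,0,0,0,0,0,0,0,0,0,0,0,0,0,0,0,0,0,0,0,0,0,0])

```text
time: 26.97
ee_pos: [0.6509, -0.1575, 0.2362]
eef_rot: [0.371, 0.604, -0.373, 0.599]
ft_force: [-2.7, 1.0, -0.3]
width: 0.0004
```

```bash
python3 loc.py 22 scene top; python3 - <<'E'
import cv2
a=cv2.imread("pics/scene22.png")[110:270,160:320];cv2.imwrite("pics/scene22c.png",cv2.resize(a,None,fx=3.6,fy=3.6,interpolation=cv2.INTER_CUBIC))
E
```

```text
local x,y,z mm 151.37091128947372 -0.4982137698810867 236.17989254792096 yaw 26.58410121395578 t 26.9667 F [-2.72229937  0.98858392 -0.32182353] [ 0.57  0.51 -0.59  1.31  0.27  1.42  0.46]
bar est mm 166.9
```

View pics/scene22c.png

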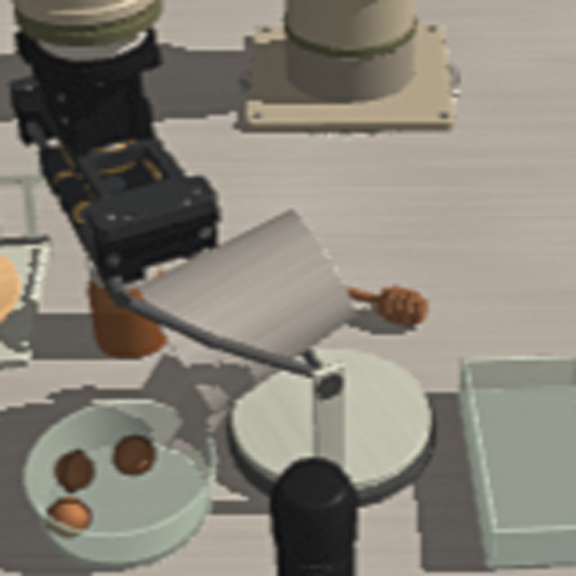

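>>> arm_command(targets=[0,0,0,-0.3,0,-0.2,0,0,0,0,-0.36,0,-0.32,0,0,0,0,-0.34,0,-0.36,0,0,0,0,-0.3,0,-0.4,0,0,0,0,-0.25,0,-0.4,0,0,0,0,-0.2,0,-0.42,0,0,0,0,-0.15,0,-0.45,0,0,0,0,-0.1,0,-0.45,0,0,0,0,-0.06,0,-0.45,0])

```text
time: 27.82
ee_pos: [0.6095, -0.0715, 0.2952]
eef_rot: [0.371, 0.604, -0.371, 0.6]
ft_force: [0.3, 1.3, 1.3]
width: 0.0007
```

```bash
python3 loc.py 23
```

```text
local x,y,z mm 55.955414315242905 -0.3764992038851737 295.1802165284328 yaw 26.6617090473981 t 27.8167 F [0.2599553  1.34994942 1.25830787] [ 0.53  0.36 -0.64  1.38  0.21  1.48  0.36]
bar est mm 71.5
```

>>> arm_command(targets=[0,0,0,-0.06,0,-0.42,0,0,0,0,-0.04,0,-0.42,0,0,0,0,0,0,-0.42,0,0,0,0,0.02,0,-0.42,0,0,0,0,0.04,0,-0.42,0,0,0,0,0.06,0,-0.42,0,0,0,0,0.09,0,-0.4,0,0,0,0,0.12,0,-0.38,0])

```text
time: 28.48
ee_pos: [0.5683, 0.0104, 0.2898]
eef_rot: [0.371, 0.603, -0.371, 0.601]
ft_force: [0.0, 1.0, -1.0]
width: 0.0006
```

```bash
python3 loc.py 23 scene; python3 - <<'E'
import cv2
a=cv2.imread("pics/scene23.png")[110:270,160:320];cv2.imwrite("pics/scene23c.png",cv2.resize(a,None,fx=3.6,fy=3.6,interpolation=cv2.INTER_CUBIC))
E
```

```text
local x,y,z mm -35.803120373256206 -1.8062324511729337 289.75893094301244 yaw 26.672416343556808 t 28.4833 F [ 0.00459639  1.02671975 -0.98984468] [ 0.48  0.26 -0.7   1.51  0.16  1.43  0.25]
bar est mm -20.3
```

View pics/scene23c.png

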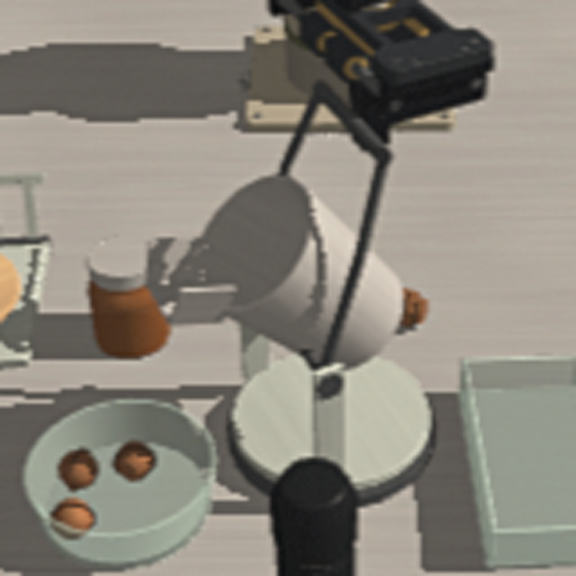

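>>> arm_command(targets=[0,0,0,0.12,0,-0.32,0,0,0,0,0.16,0,-0.32,0,0,0,0,0.2,0,-0.32,0,0,0,0,0.24,0,-0.3,0,0,0,0,0.28,0,-0.3,0,0,0,0,0.3,0,-0.28,0,0,0,0,0.32,0,-0.26,0,0,0,0,0.34,0,-0.25,0,0,0,0,0.34,0,-0.25,0])

```text
time: 29.28
ee_pos: [0.5346, 0.0801, 0.228]
eef_rot: [0.371, 0.604, -0.368, 0.601]
ft_force: [-1.2, 5.0, 2.6]
width: 0.0004
```

```bash
python3 loc.py 24
```

```text
local x,y,z mm -113.1897921355278 -1.8282625683363711 228.0398373085351 yaw 26.934730060700403 t 29.2833 F [-1.18507117  4.9829042   2.59326373] [ 0.42  0.23 -0.74  1.68  0.16  1.3   0.12]
bar est mm -97.7
```

>>> arm_command(targets=[0,0,0,0.05,0,-0.3,0,0,0,0,0,0,-0.35,0,0,0,0,0,0,-0.4,0,0,0,0,-0.2,0,-0.5,0,0,0,0,-0.8,0,-0.5,0,0,0,0,-0.8,-0.3,-0.8,0,0,0,0,-0.8,-0.3,-0.8,0,0,0,0,-0.6,-0.5,-0.8,0,0,0,0,0,-0.5,-0.8,0,0,0,0,0,0,0,0,0,0,0,0,0,0,0])

```text
time: 30.2
ee_pos: [0.4318, 0.1875, 0.3117]
eef_rot: [0.37, 0.603, -0.37, 0.602]
ft_force: [0.8, -0.6, 0.5]
width: 0.0001
```

```bash
python3 loc.py 25 scene top; python3 - <<'E'
import cv2
a=cv2.imread("pics/scene25.png")[110:270,80:320];cv2.imwrite("pics/scene25c.png",cv2.resize(a,None,fx=3.2,fy=3.2,interpolation=cv2.INTER_CUBIC))
a=cv2.imread("pics/top25.png")[150:270,200:360];cv2.imwrite("pics/top25c.png",cv2.resize(a,None,fx=5,fy=5,interpolation=cv2.INTER_CUBIC))
E
```

```text
local x,y,z mm -254.61387542100255 -47.62900889484767 311.6565182679281 yaw 26.867768881318877 t 30.2 F [ 0.81303977 -0.60540061  0.47803365] [ 0.35 -0.   -0.84  1.7  -0.    1.44 -0.02]
bar est mm -239.1
```

View pics/scene25c.png

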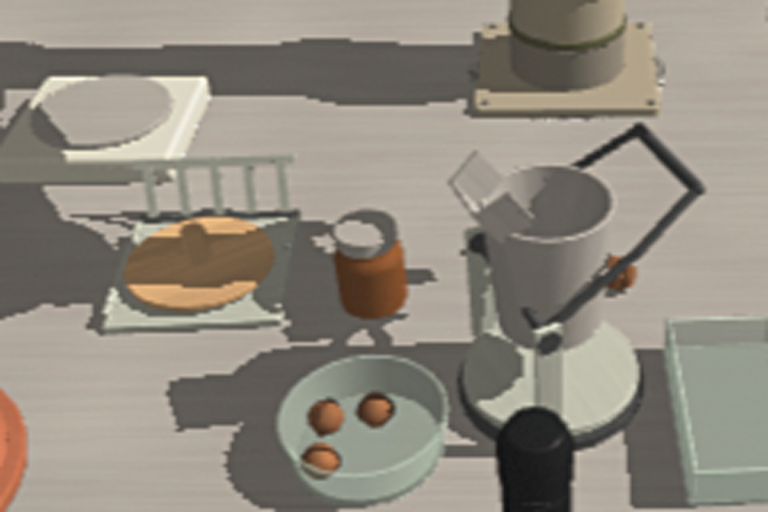

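View pics/top25c.png

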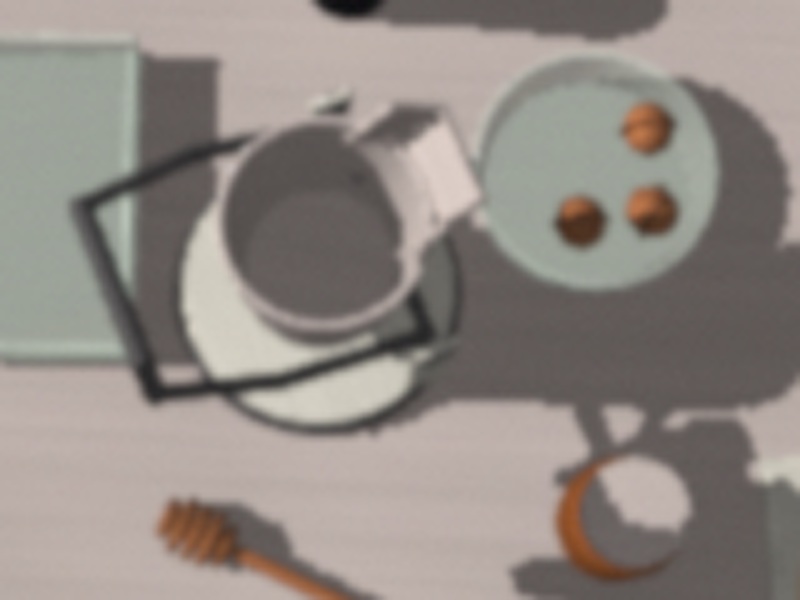

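```bash
python3 - <<'E'
from h import *
print(close_job())
E
```

```text
the job is handed in; nothing more can be done
None
```

I finished the task and handed it in at about 30.3 s of the 70 s. The hand-in gives no verdict, so what follows rests on my own camera checks.

**What I did**
- **Lid:** I lifted it by the knob and laid it, knob up, within a few millimetres of the middle of the leaf, between the rails.
- **Swing:** With the fingers loosely around one rod, I turned the upright jug's stand clockwise from about +11° to about −64°.
- **Tip:** I pushed the bar along its arc until the jug was tipped to about 1.9 rad. All three walnuts dropped into the round dish. I then followed the bar back with the fingers until the jug was upright, and moved the arm clear.

**Last checks**
- **Before tipping:** The heading readings gave the spout line between about −4 and +7 mm off the dish's middle.
- **Before handing in:** The scene and top views show the jug upright and the three walnuts in the dish, the farthest about 37 mm from its middle. The lid is flat on the leaf, and the dishes, jar, grinder and dipper show no visible movement. The arm is clear of everything.

**What failed or disagreed**
- The first grip on the knob did not wait for the fingers to close and came up empty, so I repeated it.
- Views of the spout heading differed by up to about 5°, and of the lid's position by about 7 mm.
- In the last top view the bar's ends appear about 3 mm further back than before tipping, with the same heading. I did not look into this further.

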